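Release the clamping fixture with the socket key and rack the brass bars

ROBOT

A 7-joint arm with a two-finger parallel gripper is mounted at the origin on the work surface. World frame = base frame: x ahead of the robot, y to its left, z up, the work surface at z = 0. Lengths are in m, angles in degrees, forces in N, time in s.
With the tool pointing down it reaches from about 0.425 to 0.875 m from the base axis. Payload 4.7 kg.
Tool frame: the origin (TCP) lies at the very end of the fingers, on their centre line; the grasp point (between the pads) lies 19 mm behind it; z points along the fingers, y is the line along which they close (so a half turn about z gives the same grasp; the last joint's range is limited). The gripper opens to 87 mm and grips with 3 to 60 N. Pads are 19 mm wide; open, the fingers measure 117 mm over their backs; the gripper's body (75 mm by 190 mm) begins 51 mm behind the grasp point.
Start: joints at [67.386, 18.392, -4.016, 83.108, 1.295, 78.541, -3.26], TCP at [0.258, -0.596, 0.223] pointing down, gripper open.
Joint ranges: [-163.93, 163.93], [-17.29, 119.83], [-79.2, 71.16], [3.27, 140.29], [-89.18, 269.18], [5.43, 117.66], [-154.24, 154.24]. Speed limits (degrees/s): [147.25, 147.25, 180, 180, 180, 180, 180].

INTERFACE

Orientations are given as [roll, pitch, yaw] about the fixed x, y, z axes, in that order (R = Rz(yaw) Ry(pitch) Rx(roll)).
In Python, from cell import get_obs, eyes, env gives the robot as it stands.
- The arm moves only by the tool servo_tool, never from a script. Its argument "series" is a list that holds one entry, the list of rows, each a list of 7 numbers: the shift along the tool's x, y, z in units of 300 mm (1.0 is 300 mm), then the turn, a rotation vector about the tool's x, y, z in units of pi rad (1.0 is pi rad), then the opening, from 0 (shut) to 1 (fully open). In form: [[[tx, ty, tz, wx, wy, wz, gripper], ...]]. A call has 1 to 12 rows; each row is the pose to reach, as a shift and turn from the pose commanded when the call began, along the tool's axes at that moment, turning the shorter way round; what a row does not reach only later rows make up. A row lasts 1/12 s, in which the tool goes at most 41.7 mm and 7.16 degrees, less where a joint would pass 70% of its speed; a pose out of reach is approached as far as the arm can. A call with a number of a shift or a turn outside -1 to 1 is refused whole. A call with a gripper value outside its range is refused whole. The fingers move at their own pace and stop on an object; "grip_force" is the grip in N (left out, the last holds). Time passes only in rows, so rows that repeat a pose let the fingers close. It gives the time, the measured TCP pose, the force, the opening and the grip force at its end, in the units of the state.
- get_obs(): the state, without advancing time (a new reading comes with each control period).
- eyes.read_camera(name): name is "scene" or "top" or "wrist"; returns a dict with "frame" (384x512x3 uint8, red, green, blue), "depth" (384x512 float32, m along the optical axis (not along the pixel's ray), 0 where there is no reading), "fx", "fy", "cx", "cy" (pixels), "origin" and "rotation" of the camera in the world; the wrist camera has in their place "mount" (4x4, takes a point from camera to tool coordinates, whose origin is the TCP and whose axes are the flange's). Camera axes: x right, y down, z forward; pixel columns grow to the right and rows downward; lengths in m; the calibration is good to about 2 mm. The wrist camera is an equidistant fisheye: a pixel r from the principal point sees the ray r / f radians off the axis. A picture is of the moment at which its call begins: read the wrist's pose just before it.
- env.sign_off(): hands the job in; it is judged then, once.
The state is a dict: "time_s": time; "qpos": joint angles; "joint_velocities": joint speeds; "effort": joint torques, N m; "tool_pos": TCP position; "tool_rot": TCP orientation; "force": force on the tool from outside, world axes, zero at the start; "wrist_torque": the same for the moment, N m; "grip_width": finger opening in m; "grasp_force": force on a finger pad.
Only numpy, scipy, OpenCV 4.12 (cv2) and the standard library are available. Lean on these libraries where they do the work, as an engineer would, in place of code of your own. Each camera call takes 0.05 s, during which the arm holds its last target. There are 200 camera calls.

TASK

Fetch the T-handled socket key from its cork pad, press and turn it on the fixture's hex screw until the socket drops fully home over the hex, and turn it a quarter turn anticlockwise to open the red jaws fully. Stand the key upright back in the middle of its cork pad, and lay every brass bar that is in the fixture crosswise and balanced on the narrow raised beam, side by side (not stacked), leaving the jaws open and the jar, ink pot, burner and stepped block where they are.

Things in the scene. Friction and masses are not known exactly. Their poses are not given: they have to be found in the camera images.
- fixture: Grey clamping fixture, fixed; place and yaw vary. Plate 180 (x) x 300 (y) x 20 mm; origin on the bench, 42 mm in -y of the plate's middle. Four nests at x = 0, y = -82.5, -27.5, 27.5, 82.5 mm, some empty; bars lie along x. A red jaw (top 59 mm above the bench) stands past each end of the bars. A dark block 66 x 66 mm, top at 40 mm, at y = +150 mm carries the hex screw.
- nest_mid (a point): Point midway between the two middle nests, on the level of the bars' undersides, 28 mm above the bench; the fixture's axes. Bars rest on two strips along y at x = +-28 mm (14 mm wide); between these the floor is 8 mm lower. Low fences 28 mm apart flank each bar, only at x = +-22 to +-34 mm, 10 mm high above this point.
- hex_top (a point): Top centre of the hex screw, 62 mm above the bench, on its vertical axis. From the top: tapered round nose 8 mm high (diameter 21 to 28 mm), then the hex, 30 mm across flats, 14 mm high, standing on the block. Axes are the fixture's, NOT the hex's: the hex stands at any angle about the vertical; find it by feel or look.
- jaw_near (a joint): Opening travel (m) of the red jaw on the robot's side; the far jaw moves alike, outwards. 0 closed, 0.012 fully open. Closed, each lip covers 6 mm of the bars' ends and holds them down. Moved by the hex screw only: 7.5 mm per rad anticlockwise from above, 1.6 rad from stop to stop; it starts at its clockwise stop, stays where left, and takes about 0.25 N m.
- key: T-handled socket key, 108 mm tall, 0.35 kg, standing socket down on the pad. Origin: centre of the underside (socket rim); z up the shank, x along the wooden crossbar: 76 x 20 (y) x 28 mm, 80 to 108 mm above the origin; grip it across the 20 mm. Steel socket 48 mm wide, 34 mm tall; shank 14 mm in diameter.
- socket (a point): Centre of the key's socket mouth, at the key's origin. Hex cavity 32 mm across flats, 26 mm deep, two of its flats facing the key's +x and -x. Resting on the hex with flats not matching it is 54 mm above the bench; fully home, 40 mm. Flats match every 60 degrees, within about 7 degrees.
- pad: Round cork pad, 84 mm in diameter, 6 mm thick, fixed on the bench; origin at the centre of its underside. Home of the key.
- beam_top (a point): Middle of the top face of the narrow raised beam (fixed; dark wood, with an aluminium top), 36 mm wide along x, 270 mm long along y, top 45 mm above the bench; x across the beam, y along it, z up. Bars go across it, each with its middle over the beam.
- bar0: Brass bar 90 (x) x 20 (y) x 22 (z) mm, about 0.32 kg, three dark grooves near its +x end; origin at its centre. At the start it lies in a nest, centre 39 mm above the bench. May be absent.
- bar1: Brass bar 90 (x) x 20 (y) x 22 (z) mm, about 0.32 kg, three dark grooves near its +x end; origin at its centre. At the start it lies in a nest, centre 39 mm above the bench. May be absent.
- bar2: Brass bar 90 (x) x 20 (y) x 22 (z) mm, about 0.32 kg, three dark grooves near its +x end; origin at its centre. At the start it lies in a nest, centre 39 mm above the bench. May be absent.
- bar3: Brass bar 90 (x) x 20 (y) x 22 (z) mm, about 0.32 kg, three dark grooves near its +x end; origin at its centre. At the start it lies in a nest, centre 39 mm above the bench. May be absent.
- jar: Glass jar with white cap, 64 mm across, 60 mm tall, origin at the middle of its underside. Bystander: leave alone.
- ink: Blue ink pot, 40 mm across, 50 mm tall, origin at the middle of its underside. Bystander: leave alone.
- burner: Round steel burner with brass nozzle, 72 mm across, 56 mm tall, origin at the middle of its underside. Bystander: leave alone.
- block: Stepped brass block, 70 x 30 x 38 mm, origin at the middle of its underside. Bystander: leave alone.
Mind the look-alikes: they are no part of the job. What is shaped like the bar0 but purple is not meant.

How it is judged (in metres and radians):
On the way, in this order (a step that is already met when the one before it is completed fails the run):
1. the key's socket has dropped fully home over the hex (horizontal distance between key and hex_top below 0.005 m and z of key in the frame of hex_top below -0.018 m and angle between key's own z axis and vertical below 0.1 rad), for 0.2 s.
2. the jaws are open, with the key on the hex (value of joint jaw_near above 0.0095 m and horizontal distance between key and hex_top below 0.006 m), for 0.2 s.
At the end, for the whole second after the job is handed in: Each bar present lies level (within 7 degrees) and crosswise (within 20 degrees) on the beam's top, its middle within 20 mm of the beam's centre line and inside its length; the key stands upright on the pad, within 25 mm of its middle; the jaws are open at least 9.5 mm; all at rest (z of bar0 in the frame of beam_top between 0.006 and 0.017 m and y of bar0 in the frame of beam_top between -0.125 and 0.125 m and x of bar0 in the frame of beam_top between -0.02 and 0.02 m and angle between bar0's own x axis and vertical between 1.45 and 1.69 rad and angle between the x axis of each of bar0, bar1, bar2, bar3 and the x axis of beam_top, either way round below 0.35 rad and linear speed of each of bar0, bar1, bar2, bar3, key below 0.03 m/s and z of bar1 in the frame of beam_top between 0.006 and 0.017 m and y of bar1 in the frame of beam_top between -0.125 and 0.125 m and x of bar1 in the frame of beam_top between -0.02 and 0.02 m and angle between bar1's own x axis and vertical between 1.45 and 1.69 rad and z of bar2 in the frame of beam_top between 0.006 and 0.017 m and y of bar2 in the frame of beam_top between -0.125 and 0.125 m and x of bar2 in the frame of beam_top between -0.02 and 0.02 m and angle between bar2's own x axis and vertical between 1.45 and 1.69 rad and z of bar3 in the frame of beam_top between 0.006 and 0.017 m and y of bar3 in the frame of beam_top between -0.125 and 0.125 m and x of bar3 in the frame of beam_top between -0.02 and 0.02 m and angle between bar3's own x axis and vertical between 1.45 and 1.69 rad and horizontal distance between key and pad below 0.025 m and angle between key's own z axis and vertical below 0.1 rad and z of key in the frame of pad between 0.002 and 0.012 m and value of joint jaw_near above 0.0095 m); the robot touches nothing.
It fails at once if the jar is pushed more than 40 mm away (distance of jar from where it was at the start of the episode above 0.04 m).
It fails at once if the ink is pushed more than 40 mm away (distance of ink from where it was at the start of the episode above 0.04 m).
It fails at once if the burner is pushed more than 40 mm away (distance of burner from where it was at the start of the episode above 0.04 m).
It fails at once if the block is pushed more than 40 mm away (distance of block from where it was at the start of the episode above 0.04 m).
Of bar0, bar1, bar2, bar3 only 3 to 4 are there at a start; the rules pass over those that are not, and their reading is None.
At some moment in a run one of bar0, bar1, bar2, bar3 may be knocked a few centimetres aside while the robot is not near it.
It also fails if it takes over 210 s, if anything falls off the work surface, if the arm or the gripper's body presses on something with over 40 N, if the wrist force passes 120 N, or if a joint passes its speed limit or range.

## Working session

There is one attempt and no reset: what is moved stays moved. The work goes in short steps, Python scripts to look and compute and a tool call to move; the robot and the scene stay as the last step left them, time stands still between calls to the robot, and variables do not carry over. Pictures are saved under pics/ and viewed, at most 14 in all, crops included, and the job is handed in when it is done.

Besides the shell and the picture viewer there is one more tool, called after "Emit:" in YAML: its name, and indented under it one key for each argument. servo_tool: Moves the arm, as the interface text tells. Shifts and turns lie within -1 to 1; 1 stands for 300 mm of shift or pi rad of turn. Its arguments: {"type":"object","properties":{"series":{"type":"array"},"grip_force":{"type":"number"}},"required":["series"]}

```bash
ls; mkdir -p pics; python3 - <<'E'
from cell import get_obs, eyes
import cv2,numpy as np,pickle
print(get_obs())
for n in ("scene","top","wrist"):
    d=eyes.read_camera(n); pickle.dump(d,open(f"pics/{n}0.pkl","wb"))
    cv2.imwrite(f"pics/{n}0.png",d["frame"][:,:,::-1])
    print(n,{k:(v if not hasattr(v,'shape') or v.size<20 else v.shape) for k,v in d.items()})
E
```

```text
pics
{'time_s': 0.0, 'qpos': array([67.38420528, 18.43787319, -4.01436424, 83.17403761,  1.29512654,
       78.54054432, -3.2613072 ]), 'joint_velocities': array([ 0.0193777 ,  0.00448785,  0.01356806,  0.01157533, -0.00068401,
        0.01146994,  0.0448289 ]), 'effort': array([ 5.78646541e-04, -4.91289067e+01, -4.03133305e-01, -3.12529743e+01,
       -6.38213125e-02,  4.34953964e-02,  1.57193399e-04]), 'tool_pos': array([ 0.25811675, -0.59595934,  0.22148237]), 'tool_rot': array([-1.79892789e+02,  6.21636990e-03,  2.34231413e+01]), 'force': array([-0.42313354, -0.13866739,  0.92551753]), 'wrist_torque': array([-0.01287255,  0.02471547,  0.00853873]), 'grasp_force': 0.0, 'grip_width': 0.08693749384424306}
scene {'frame': (384, 512, 3), 'depth': (384, 512), 'fx': 349.5541664556575, 'fy': 349.5541664556575, 'cx': 257.3379561501379, 'cy': 193.52346582322625, 'origin': array([0.96338854, 0.06344658, 0.7378454 ]), 'rotation': array([-147.93254312,    0.28523772,  102.93729098])}
top {'frame': (384, 512, 3), 'depth': (384, 512), 'fx': 370.68696085508293, 'fy': 370.68696085508293, 'cx': 252.3734961359865, 'cy': 187.5443054744185, 'origin': array([ 0.484422  , -0.00728134,  0.94009338]), 'rotation': array([-176.07415676,   -0.4582348 ,  -91.22926344])}
wrist {'frame': (384, 512, 3), 'depth': (384, 512), 'fx': 297.3186396354542, 'fy': 297.3186396354542, 'cx': 252.73065114352704, 'cy': 194.7449550914799, 'mount': array([[-6.08087217e-04, -9.61948892e-01, -2.73228767e-01,
         7.50423829e-02],
       [ 9.99999352e-01, -8.47909197e-04,  7.59650943e-04,
         4.18367837e-04],
       [-9.62418567e-04, -2.73228128e-01,  9.61948784e-01,
        -1.63346028e-01],
       [ 0.00000000e+00,  0.00000000e+00,  0.00000000e+00,
         1.00000000e+00]])}
```

```bash
python3 - <<'E'
import cv2
for n in ("scene","top"):
    cv2.imwrite(f"pics/{n}0b.png",cv2.resize(cv2.imread(f"pics/{n}0.png"),(800,600),interpolation=cv2.INTER_CUBIC))
E
```

```text
(no output)
```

View pics/scene0b.png

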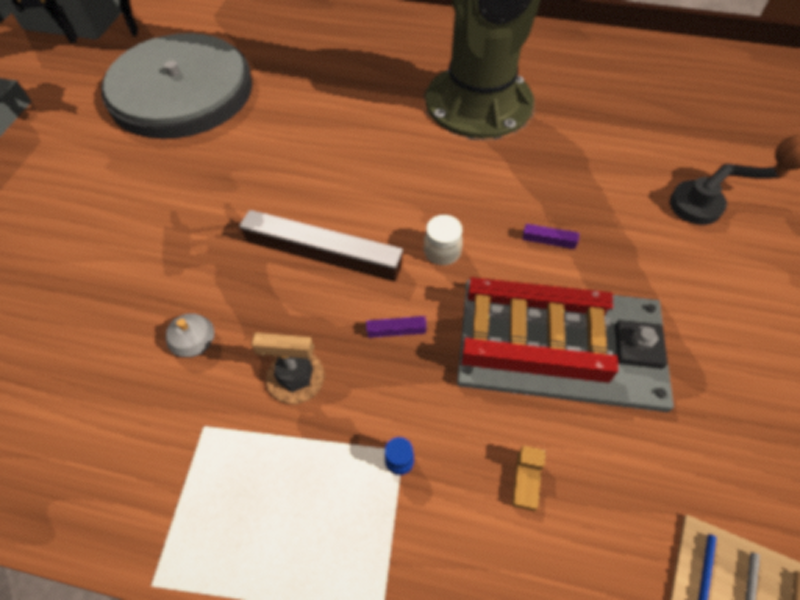

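View pics/top0b.png

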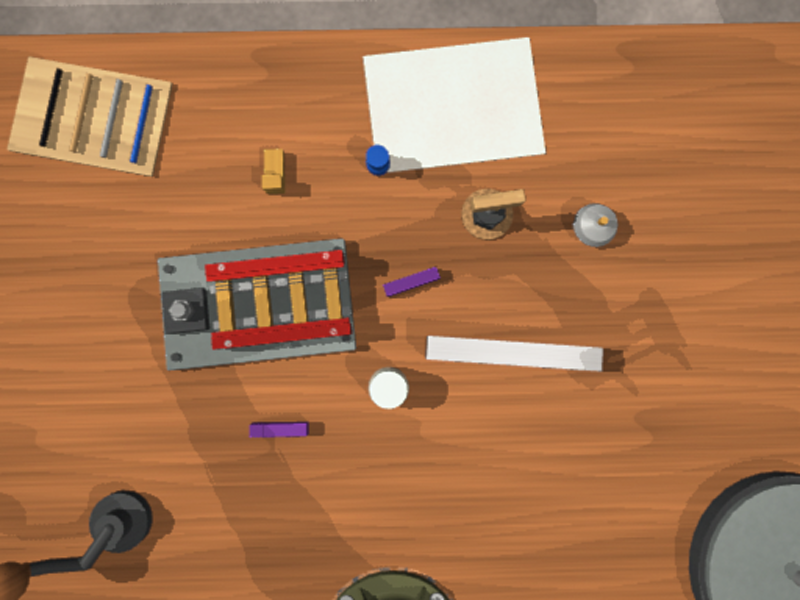

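Four brass bars in the fixture (top view display px (223,305), (260,302), (297,299), (333,294)). The look-alikes are the purple bars at (411,282) and (279,430), which aren't wanted. The brass stepped block is at (273,170). The key with its pale crossbar stands at (498,200) on the cork ring at (488,214). The pen-tray items at top left aren't part of the job. Next I'll measure.

```bash
cat > h.py <<'E'
import numpy as np,cv2
from scipy.spatial.transform import Rotation as R
def Re(r): return R.from_euler('xyz',r,degrees=True).as_matrix()
def cloud(d):
    v,u=np.mgrid[:384,:512]; z=d['depth']
    P=np.stack([(u-d['cx'])/d['fx']*z,(v-d['cy'])/d['fy']*z,z],-1)
    return P@Re(d['rotation']).T+d['origin']
def ray(d,uv,h):
    uv=np.atleast_2d(np.asarray(uv,float))
    D=np.c_[(uv[:,0]-d['cx'])/d['fx'],(uv[:,1]-d['cy'])/d['fy'],np.ones(len(uv))]@Re(d['rotation']).T
    return d['origin']+D*((h-d['origin'][2])/D[:,2])[:,None]
def wray(d,obs,uv,h):
    uv=np.atleast_2d(np.asarray(uv,float)); q=np.c_[uv[:,0]-d['cx'],uv[:,1]-d['cy']]
    r=np.hypot(*q.T); t=r/d['fx']; k=np.where(r>0,np.sin(t)/np.maximum(r,1e-9),0)
    D=np.c_[q*k[:,None],np.cos(t)]; M=d['mount']; T=Re(obs['tool_rot'])
    D=D@M[:3,:3].T@T.T; o=T@M[:3,3]+obs['tool_pos']
    return o+D*((h-o[2])/D[:,2])[:,None]
def rect(xy):
    c,s,a=cv2.minAreaRect((xy*1000).astype(np.float32))
    if s[0]<s[1]: a+=90; s=s[::-1]
    return np.round(c,1),np.round(s,1),round((a+90)%180-90,1)
E
python3 - <<'E'
from h import *
import pickle
for n in ('top','scene'):
    d=pickle.load(open(f'pics/{n}0.pkl','rb')); P=cloud(d); f=d['frame']; hsv=cv2.cvtColor(f,cv2.COLOR_RGB2HSV)
    H,S,V=[hsv[...,i].astype(int) for i in range(3)]; Z=P[...,2]
    print(n,'bench z',np.median(Z[(abs(P[...,0]-.4)<.05)&(abs(P[...,1])<.05)]) )
    box=lambda x0,x1,y0,y1:(P[...,0]>x0)&(P[...,0]<x1)&(P[...,1]>y0)&(P[...,1]<y1)
    def comps(m,nm,mn=15):
        k,l=cv2.connectedComponents(m.astype(np.uint8))
        for i in range(1,k):
            s=l==i
            if s.sum()>=mn: 
                vu=np.argwhere(s).mean(0)[::-1].round(0)
                print(nm,s.sum(),vu,rect(P[s][:,:2]),'z',np.round(np.percentile(P[s][:,2],[5,50,95])*1e3,1))
    W=box(.3,.85,-.4,.45)
    comps(W&(H>=170)&(S>180)&(V>60)&(Z>.05)|W&(H<4)&(S>200)&(Z>.05),'red')
    comps(W&(Z>.095)&(Z<.13)&(V>50),'keybar')
    comps(W&(H>12)&(H<28)&(S>110)&(Z>.03)&(Z<.07),'brass')
    comps(W&(S<60)&(Z>.035)&(Z<.055)&(V>120),'beam')
    comps(W&(Z>.045)&(Z<.075)&(S<70),'grey-high')
    comps(W&(Z>.003)&(Z<.015)&(H<28)&(S>60),'pad?',60)
    comps(W&(Z>.012)&(Z<.05)&(S<60),'fix',100)
    comps(W&(H>130)&(H<165)&(Z>.01),'purple')
    comps(W&(H>105)&(H<128)&(Z>.03),'ink')
E
```

```text
top bench z 0.0013339787721627916
red 802 [175. 170.] (array([575.6, 119.5]), array([296.7,  97.9]), 72.5) z [57.7 60.8 63.6]
red 799 [179. 213.] (array([489.9, 127.4]), array([268.3,  27.3]), -86.5) z [57.6 60.8 63.8]
keybar 343 [319. 128.] (array([ 675.4, -169.6]), array([76.2, 20.6]), -83.4) z [100.8 113.6 116.3]
brass 111 [174. 116.] (array([726.9, 174.6]), array([28.9, 21.4]), 88.7) z [35.1 37.9 40.5]
brass 27 [386. 141.] (array([ 651.3, -341.6]), array([10.3,  9.9]), -82.5) z [46.9 55.2 57.9]
brass 262 [213. 188.] (array([547.5,  80.3]), array([77.1, 20.1]), 5.0) z [47.3 50.1 52.7]
brass 274 [190. 191.] (array([542.6, 133.9]), array([77.5, 20.4]), 6.0) z [45.9 50.3 52.9]
brass 279 [168. 193.] (array([537.9, 189. ]), array([77.2, 20.4]), 5.8) z [43.  50.1 52.9]
brass 300 [144. 196.] (array([532.7, 248.4]), array([77.7, 23.9]), 5.2) z [39.7 50.  52.5]
beam 266 [382. 142.] (array([ 652.9, -339.8]), array([54.9, 47.3]), -3.6) z [35.3 38.6 43.1]
beam 30 [202. 178.] (array([572.1, 106.5]), array([15. , 10.2]), 89.4) z [36.2 38.5 40.4]
beam 35 [179. 180.] (array([568.4, 162.4]), array
[... 5241 characters left out ...]
1, 165.2]), array([72.8, 29.6]), 6.2) z [18.3 21.5 39.1]
fix 554 [121. 215.] (array([ 654. , -335.8]), array([62. , 60.3]), -72.7) z [19.8 33.9 41.2]
fix 285 [368. 212.] (array([522.4, 222.5]), array([73.4, 34.6]), 6.3) z [18.7 21.8 39.6]
fix 318 [188. 239.] (array([ 682. , -164.9]), array([47.2, 37.1]), -77.6) z [21.1 39.  42.2]
fix 119 [481. 371.] (array([806.4, 447.9]), array([50.9,  8.5]), -11.1) z [15.2 18.5 20.5]
purple 293 [352. 150.] (array([336. , 171.4]), array([87.3, 22.7]), -89.9) z [11.6 21.5 24. ]
purple 348 [253. 208.] (array([565.3, -41.2]), array([88.6, 21.5]), -72.8) z [12.4 21.5 23.8]
ink 276 [255. 289.] (array([762.2,   8.6]), array([34.7, 33.8]), 40.9) z [41.7 49.7 51.6]
```

```bash
cat >> h.py <<'E'
def rows(p0,r0,targets):
    """targets: (x,y,z,yaw) world, tool down; prints shift/turn numbers relative to p0,r0(deg)"""
    T0=Re(r0)
    for x,y,z,w in targets:
        s=T0.T@(np.array([x,y,z])-p0)/.3
        t=R.from_matrix(T0.T@Re([180,0,w])).as_rotvec()/np.pi
        print((x,y,z,w),'->',np.round(np.r_[s,t],4).tolist())
def now(targets):
    from cell import get_obs
    o=get_obs(); print(o['time_s'],o['tool_pos'].round(4),o['tool_rot'].round(2),'F',o['force'].round(1),'M',o['wrist_torque'].round(2),'w',round(o['grip_width'],4),round(o['grasp_force'],1),'q7',o['qpos'][6].round(1))
    rows(o['tool_pos'],o['tool_rot'],targets); return o
E
python3 - <<'E'
from h import *
now([(.45,-.40,.2,60),(.6755,-.168,.19,97)])
rows(np.array([.45,-.40,.2]),[180,0,60],[(.6755,-.168,.18,97)])
E
```

```text
0.15 [ 0.2582 -0.5961  0.2217] [-1.7992e+02  1.0000e-02  2.3420e+01] F [-0.1  0.9  0.1] M [-0.01 -0.    0.05] w 0.0869 0.0 q7 -3.3
(0.45, -0.4, 0.2, 60) -> [0.8466, -0.3455, 0.0728, -0.0005, -0.0001, -0.2032]
(0.6755, -0.168, 0.19, 97) -> [1.8438, -0.7562, 0.1066, -0.0004, -0.0003, -0.4088]
(0.6755, -0.168, 0.18, 97) -> [1.0456, 0.2643, 0.0667, 0.0, 0.0, -0.2056]
```

Emit:
servo_tool:
  series:
    - [[0.847, -0.3455, 0.0728, 0, 0, -0.2032, 1], [0.847, -0.3455, 0.0728, 0, 0, -0.2032, 1], [0.847, -0.3455, 0.0728, 0, 0, -0.2032, 1], [0.847, -0.3455, 0.0728, 0, 0, -0.2032, 1], [0.847, -0.3455, 0.0728, 0, 0, -0.2032, 1], [0.847, -0.3455, 0.0728, 0, 0, -0.2032, 1], [0.847, -0.3455, 0.0728, 0, 0, -0.2032, 1], [0.847, -0.3455, 0.0728, 0, 0, -0.2032, 1], [0.847, -0.3455, 0.0728, 0, 0, -0.2032, 1], [0.847, -0.3455, 0.0728, 0, 0, -0.2032, 1]]

```text
time_s: 0.98
tool_pos: [0.4494, -0.4013, 0.2005]
tool_rot: [-180.0, 0.1, 59.9]
force: [-0.6, -0.5, -0.1]
grip_width: 0.087
grasp_force: 0.0
```

Emit:
servo_tool:
  series:
    - [[1.0, 0.2643, 0, 0, 0, -0.2056, 1], [1.0, 0.2643, 0, 0, 0, -0.2056, 1], [1.0, 0.2643, 0, 0, 0, -0.2056, 1], [1.0, 0.2643, 0, 0, 0, -0.2056, 1], [1.0, 0.2643, 0, 0, 0, -0.2056, 1], [1.0, 0.2643, 0, 0, 0, -0.2056, 1], [1.0, 0.2643, 0, 0, 0, -0.2056, 1], [1.0, 0.2643, 0, 0, 0, -0.2056, 1], [1.0, 0.2643, 0, 0, 0, -0.2056, 1], [1.0, 0.2643, 0, 0, 0, -0.2056, 1], [1.0, 0.2643, 0, 0, 0, -0.2056, 1]]

```text
time_s: 1.9
tool_pos: [0.6678, -0.1837, 0.2002]
tool_rot: [-179.9, 0.1, 96.8]
force: [-0.8, -1.8, 0.6]
grip_width: 0.0869
grasp_force: 0.0
```

```bash
python3 - <<'E'
from h import *
from cell import eyes
import pickle
o=now([(.6755,-.168,.20,97)])
d=eyes.read_camera('wrist'); pickle.dump((d,o),open('pics/w1.pkl','wb'))
cv2.imwrite('pics/w1.png',cv2.resize(d['frame'][:,:,::-1],(768,576)))
E
```

```text
1.9 [ 0.6678 -0.1837  0.2002] [-1.799e+02  1.100e-01  9.678e+01] F [-0.8 -1.8  0.6] M [ 0.06 -0.13 -0.05] w 0.0869 0.0 q7 11.8
(0.6755, -0.168, 0.2, 97) -> [0.049, 0.0316, 0.0007, -0.0005, 0.0006, -0.0012]
```

View pics/w1.png

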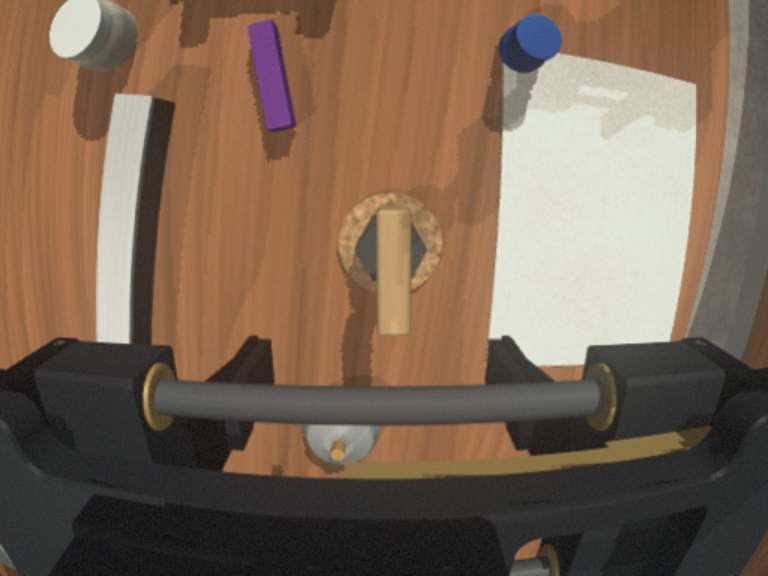

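The wrist view shows the key's wooden crossbar, roughly (393,207) to (394,333), standing on the cork ring centred at (390,245). The choice is right. Next I'll measure the crossbar and pad from here.

```bash
python3 - <<'E'
from h import *
import pickle
d,o=pickle.load(open('pics/w1.pkl','rb')); f=d['frame']
hsv=cv2.cvtColor(f,cv2.COLOR_RGB2HSV).astype(int); H,S,V=[hsv[...,i] for i in range(3)]
z=d['depth']; print('depth on bar',z[180,262],'bench',z[180,215])
m=np.zeros_like(H,bool); m[125:235,215:310]=1
near=m&(z>0)&(z<np.median(z[150:200,258:266])+.012)&(z>.1)
near&=(H>10)&(H<25)&(V>90)
k,l,st,c=cv2.connectedComponentsWithStats(near.astype(np.uint8)); i=1+st[1:,4].argmax(); vu=np.argwhere(l==i)[:,::-1]
print(st[i]); print('crossbar',rect(wray(d,o,vu,.114)[:,:2]))
cork=m&(V>60)&(S>60)&(H>8)&(H<28)&~(l==i)
v,u=np.nonzero(m); P=wray(d,o,np.c_[u,v],.006)
E
```

```text
depth on bar 0.25533417 bench 0.37221262
[ 251  137   24   86 1890]
crossbar (array([ 674.3, -167.2]), array([75.8, 19.6]), -83.1)
```

```bash
python3 - <<'E'
from h import *
now([(.6747,-.1679,.20,96.9),(.6747,-.1679,.083,96.9)])
E
```

```text
1.95 [ 0.6677 -0.184   0.2004] [-1.7992e+02  1.1000e-01  9.6740e+01] F [-0.2  0.3  0.1] M [-0.04 -0.09  0.  ] w 0.0871 0.0 q7 11.8
(0.6747, -0.1679, 0.2, 96.9) -> [0.0506, 0.0296, 0.0014, -0.0005, 0.0006, -0.0009]
(0.6747, -0.1679, 0.083, 96.9) -> [0.0514, 0.0301, 0.3914, -0.0005, 0.0006, -0.0009]
```

Emit:
servo_tool:
  series:
    - [[0.0506, 0.03, 0.0, 0, 0, -0.001, 1], [0.0506, 0.03, 0.1, 0, 0, -0.001, 1], [0.0506, 0.03, 0.2, 0, 0, -0.001, 1], [0.051, 0.03, 0.3, 0, 0, -0.001, 1], [0.051, 0.03, 0.35, 0, 0, -0.001, 1], [0.051, 0.03, 0.39, 0, 0, -0.001, 1], [0.051, 0.03, 0.39, 0, 0, -0.001, 1], [0.051, 0.03, 0.39, 0, 0, -0.001, 0.1], [0.051, 0.03, 0.39, 0, 0, -0.001, 0.1], [0.051, 0.03, 0.39, 0, 0, -0.001, 0.1], [0.051, 0.03, 0.39, 0, 0, -0.001, 0.1], [0.051, 0.03, 0.39, 0, 0, -0.001, 0.1]]
  grip_force: 45

```text
time_s: 2.95
tool_pos: [0.6767, -0.1641, 0.0849]
tool_rot: [179.9, 0.0, 97.2]
force: [1.3, 0.6, 0.3]
grip_width: 0.0615
grasp_force: 0.0
```

Emit:
servo_tool:
  series:
    - [[0, 0, 0, 0, 0, 0, 0.1], [0, 0, 0, 0, 0, 0, 0.1], [0, 0, 0, 0, 0, 0, 0.1], [0, 0, 0, 0, 0, 0, 0.1]]

```text
time_s: 3.28
tool_pos: [0.676, -0.1639, 0.0837]
tool_rot: [-180.0, 0.0, 97.2]
force: [-0.5, 0.0, -0.4]
grip_width: 0.035
grasp_force: 0.0
```

Emit:
servo_tool:
  series:
    - [[-0.0127, -0.006, 0, 0, 0, 0, 0.6], [-0.0127, -0.006, 0, 0, 0, 0, 0.6], [-0.0127, -0.006, 0, 0, 0, 0, 0.6], [-0.0127, -0.006, 0, 0, 0, 0, 0.1], [-0.0127, -0.006, 0, 0, 0, 0, 0.1], [-0.0127, -0.006, 0, 0, 0, 0, 0.1], [-0.0127, -0.006, 0, 0, 0, 0, 0.1], [-0.0127, -0.006, 0, 0, 0, 0, 0.1], [-0.0127, -0.006, 0, 0, 0, 0, 0.1], [-0.0127, -0.006, 0, 0, 0, 0, 0.1], [-0.0127, -0.006, 0, 0, 0, 0, 0.1], [-0.0127, -0.006, 0, 0, 0, 0, 0.1]]

```text
time_s: 4.28
tool_pos: [0.6747, -0.1679, 0.0836]
tool_rot: [-180.0, -0.0, 97.2]
force: [-1.5, 1.1, -0.3]
grip_width: 0.0199
grasp_force: 45.0
```

```bash
python3 - <<'E'
from h import *
now([(.6747,-.1679,.083,96.9)])
E
```

```text
4.2833 [ 0.6747 -0.1679  0.0836] [-179.99   -0.     97.19] F [-1.5  1.1 -0.3] M [-0.01 -0.04  0.04] w 0.0199 45.0 q7 9.0
(0.6747, -0.1679, 0.083, 96.9) -> [-0.0001, 0.0001, 0.0022, -0.0001, -0.0, 0.0016]
```

Emit:
servo_tool:
  series:
    - [[0, 0, -0.1, 0, 0, 0, 0.1], [0, 0, -0.2, 0, 0, 0, 0.1], [0, 0, -0.33, 0, 0, 0, 0.1], [0.1, 0, -0.33, 0, 0, 0, 0.1], [0.2, -0.05, -0.33, 0, 0, 0, 0.1], [0.3, -0.08, -0.33, 0, 0, 0, 0.1], [0.4, -0.1, -0.33, 0, 0, 0, 0.1], [0.5, -0.14, -0.33, 0, 0, 0, 0.1], [0.6, -0.16, -0.33, 0, 0, 0, 0.1], [0.7, -0.18, -0.33, 0, 0, 0, 0.1], [0.8, -0.2, -0.33, 0, 0, 0, 0.1], [0.9, -0.22, -0.33, 0, 0, 0, 0.1]]

```text
time_s: 5.28
tool_pos: [0.5742, 0.0928, 0.182]
tool_rot: [-179.9, 0.0, 97.2]
force: [0.8, -1.3, -3.4]
grip_width: 0.0193
grasp_force: 45.0
```

Emit:
servo_tool:
  series:
    - [[0.1, -0.02, 0, 0, 0, 0, 0.1], [0.2, -0.04, 0, 0, 0, 0, 0.1], [0.3, -0.06, 0, 0, 0, 0, 0.1], [0.38, -0.08, 0, 0, 0, 0, 0.1], [0.44, -0.1, 0, 0, 0, 0, 0.1], [0.46, -0.106, 0, 0, 0, 0, 0.1], [0.46, -0.106, 0, 0, 0, 0, 0.1], [0.46, -0.106, 0, 0, 0, 0, 0.1], [0.46, -0.106, 0, 0, 0, 0, 0.1], [0.46, -0.106, 0, 0, 0, 0, 0.1]]

```text
time_s: 6.12
tool_pos: [0.5276, 0.2224, 0.1824]
tool_rot: [-180.0, 0.1, 97.0]
force: [-0.3, 0.1, -3.2]
grip_width: 0.0193
grasp_force: 45.0
```

```bash
python3 - <<'E'
from h import *
from cell import eyes
import pickle
o=now([(.527,.312,.18,97)])
d=eyes.read_camera('wrist'); pickle.dump((d,o),open('pics/w2.pkl','wb'))
cv2.imwrite('pics/w2.png',cv2.resize(d['frame'][30:230,130:380,::-1],(750,600),interpolation=cv2.INTER_CUBIC))
E
```

```text
6.1167 [0.5276 0.2224 0.1824] [-1.7998e+02  5.0000e-02  9.7000e+01] F [-0.3  0.1 -3.2] M [-0.03 -0.11  0.01] w 0.0193 45.0 q7 -26.1
(0.527, 0.312, 0.18, 97) -> [0.2966, 0.0343, 0.0076, -0.0001, 0.0003, 0.0]
```

View pics/w2.png

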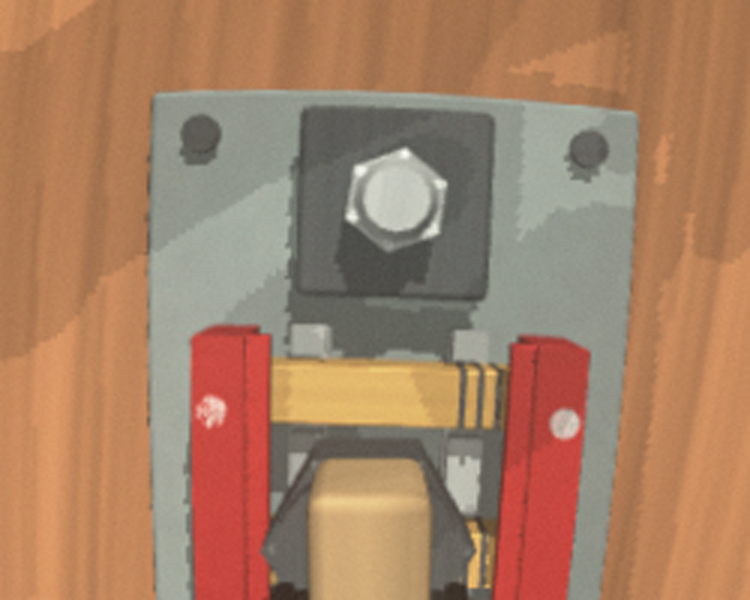

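The hex is clearly visible, with crop corners near (403,148), (446,180), (440,235), (390,250), (347,218) and (356,165). The nose is at (398,196).

```bash
python3 - <<'E'
from h import *
import pickle
d,o=pickle.load(open('pics/w2.pkl','rb'))
c=np.array([(403,148),(446,180),(440,235),(390,250),(347,218),(356,165)],float)/3+[130-.33,30-.33]
P=wray(d,o,c,.054)[:,:2]; ctr=P.mean(0); v=P-ctr
ang=np.degrees(np.arctan2(v[:,1],v[:,0])); print(ctr,np.hypot(*v.T)*1e3,ang.round(1),'corner mod60',(ang%60).round(1))
print('nose',wray(d,o,np.array([[398/3+129.7,196/3+29.7]]),.062))
# block top: dark, top 40mm ; corners
b=np.array([(303,106),(494,114),(487,300),(297,294)],float)/3+[129.7,29.7]
B=wray(d,o,b,.040)[:,:2]; print('block',B.mean(0),np.hypot(*(B-np.roll(B,1,0)).T))
now([(.527,.312,.18,97)])
E
```

```text
[0.52589822 0.31314165] [16.94593022 17.04101363 18.12129523 16.83108655 17.26526059 17.29583504] [  90.6   29.3  -32.9  -90.7 -152.   146.7] corner mod60 [30.6 29.3 27.1 29.3 28.  26.7]
nose [[0.52589534 0.31368019 0.062     ]]
block [0.52593001 0.31286866] [0.06496416 0.06452699 0.06458654 0.06499461]
6.1667 [0.5275 0.2228 0.1825] [-1.7999e+02  4.0000e-02  9.7020e+01] F [-0.1  0.3 -3.4] M [-0.01 -0.07  0.02] w 0.0197 45.0 q7 -26.1
(0.527, 0.312, 0.18, 97) -> [0.2954, 0.0346, 0.008, -0.0001, 0.0002, 0.0001]
```

```bash
python3 - <<'E'
from h import *
now([(.526,.3129,.16,118.5),(.526,.3129,.145,118.5)])
E
```

```text
6.1667 [0.5275 0.2228 0.1825] [-1.7999e+02  4.0000e-02  9.7020e+01] F [-0.1  0.3 -3.4] M [-0.01 -0.07  0.02] w 0.0197 45.0 q7 -26.1
(0.526, 0.3129, 0.16, 118.5) -> [0.2988, 0.0317, 0.0747, -0.0001, 0.0002, -0.1193]
(0.526, 0.3129, 0.145, 118.5) -> [0.2988, 0.0317, 0.1247, -0.0001, 0.0002, -0.1193]
```

Emit:
servo_tool:
  series:
    - [[0.1, 0.01, 0, 0, 0, -0.04, 0.1], [0.2, 0.02, 0, 0, 0, -0.08, 0.1], [0.2988, 0.0317, 0, 0, 0, -0.1193, 0.1], [0.2988, 0.0317, 0.0747, 0, 0, -0.1193, 0.1], [0.2988, 0.0317, 0.0747, 0, 0, -0.1193, 0.1], [0.2988, 0.0317, 0.0747, 0, 0, -0.1193, 0.1], [0.2988, 0.0317, 0.0747, 0, 0, -0.1193, 0.1], [0.2988, 0.0317, 0.0747, 0, 0, -0.1193, 0.1]]

```text
time_s: 6.83
tool_pos: [0.5262, 0.3136, 0.1612]
tool_rot: [179.9, 0.0, 118.5]
force: [-0.6, -0.3, -3.4]
grip_width: 0.0196
grasp_force: 45.0
```

```bash
python3 - <<'E'
from h import *
from cell import eyes
import pickle
o=now([(.526,.3129,.135,118.5),(.526,.3129,.118,118.5)])
d=eyes.read_camera('wrist'); z=d['depth']; hsv=cv2.cvtColor(d['frame'],cv2.COLOR_RGB2HSV).astype(int)
m=(z>.1)&(z<.3)&(hsv[...,0]>10)&(hsv[...,0]<25)&(hsv[...,2]>90)&(hsv[...,1]>60)
k,l,st,c=cv2.connectedComponentsWithStats(m.astype(np.uint8)); i=1+st[1:,4].argmax(); print(st[i])
P=wray(d,o,np.argwhere(l==i)[:,::-1],.160+.0304); T=Re(o['tool_rot'])
q=(P-o['tool_pos'])@T; print('tool xy extents mm',(q[:,:2].min(0)*1e3).round(1),(q[:,:2].max(0)*1e3).round(1))
cv2.imwrite('pics/w3.png',d['frame'][:,:,::-1])
E
```

```text
6.8333 [0.5262 0.3136 0.1612] [1.7993e+02 5.0000e-02 1.1851e+02] F [-0.6 -0.3 -3.4] M [ 0.01 -0.12 -0.01] w 0.0196 45.0 q7 -16.4
(0.526, 0.3129, 0.135, 118.5) -> [-0.0017, -0.0017, 0.0873, 0.0004, 0.0003, 0.0]
(0.526, 0.3129, 0.118, 118.5) -> [-0.0016, -0.0018, 0.144, 0.0004, 0.0003, 0.0]
[    0     0   512   122 42865]
tool xy extents mm [  81.2 -153.3] [161.8 160.2]
```

Emit:
servo_tool:
  series:
    - [[-0.0017, -0.0017, 0.03, 0, 0, 0, 0.1], [-0.0017, -0.0017, 0.06, 0, 0, 0, 0.1], [-0.0017, -0.0017, 0.08, 0, 0, 0, 0.1], [-0.0017, -0.0017, 0.09, 0, 0, 0, 0.1], [-0.0017, -0.0017, 0.098, 0, 0, 0, 0.1], [-0.0017, -0.0017, 0.105, 0, 0, 0, 0.1], [-0.0017, -0.0017, 0.11, 0, 0, 0, 0.1], [-0.0017, -0.0017, 0.11, 0, 0, 0, 0.1], [-0.0017, -0.0017, 0.11, 0, 0, 0, 0.1]]

```text
time_s: 7.63
tool_pos: [0.5245, 0.3141, 0.1269]
tool_rot: [-180.0, -0.0, 118.7]
force: [-0.2, 0.1, -3.3]
grip_width: 0.0197
grasp_force: 45.0
```

Emit:
servo_tool:
  series:
    - [[0, 0, 0.01, 0, 0, 0, 0.1], [0, 0, 0.02, 0, 0, 0, 0.1], [0, 0, 0.028, 0, 0, 0, 0.1], [0, 0, 0.034, 0, 0, 0, 0.1], [0, 0, 0.038, 0, 0, 0, 0.1], [0, 0, 0.038, 0, 0, 0, 0.1], [0, 0, 0.038, 0, 0, 0, 0.1], [0, 0, 0.038, 0, 0, 0, 0.1], [0, 0, 0.038, 0, 0, 0, 0.1]]

```text
time_s: 8.38
tool_pos: [0.5246, 0.3141, 0.1176]
tool_rot: [-180.0, 0.1, 118.7]
force: [-3.1, -2.8, 7.1]
grip_width: 0.0193
grasp_force: 45.0
```

Emit:
servo_tool:
  series:
    - [[0, 0, 0, 0, 0, 0, 0.1], [0, 0, 0, 0, 0, -0.02, 0.1], [0, 0, 0, 0, 0, -0.045, 0.1], [0, 0, 0, 0, 0, -0.07, 0.1], [0, 0, 0, 0, 0, -0.095, 0.1], [0, 0, 0, 0, 0, -0.12, 0.1], [0, 0, 0, 0, 0, -0.145, 0.1], [0, 0, 0, 0, 0, -0.17, 0.1], [0, 0, 0, 0, 0, -0.195, 0.1], [0, 0, 0, 0, 0, -0.22, 0.1], [0, 0, 0, 0, 0, -0.245, 0.1], [0, 0, 0, 0, 0, -0.25, 0.1]]

```text
time_s: 9.38
tool_pos: [0.5249, 0.3141, 0.1176]
tool_rot: [-180.0, 0.0, 163.8]
force: [-3.5, -2.4, 8.2]
grip_width: 0.0198
grasp_force: 45.1
```

```bash
python3 - <<'E'
from h import *
now([])
E
```

```text
9.3833 [0.5249 0.3141 0.1176] [-1.7998e+02  3.0000e-02  1.6377e+02] F [-3.5 -2.4  8.2] M [-0.53  0.63 -0.38] w 0.0198 45.1 q7 24.1
```

Emit:
servo_tool:
  series:
    - [[0, 0, 0, 0, 0, -0.025, 0.1], [0, 0, 0, 0, 0, -0.05, 0.1], [0, 0, 0, 0, 0, -0.075, 0.1], [0, 0, 0, 0, 0, -0.1, 0.1], [0, 0, 0, 0, 0, -0.125, 0.1], [0, 0, 0, 0, 0, -0.15, 0.1], [0, 0, 0, 0, 0, -0.175, 0.1], [0, 0, 0, 0, 0, -0.2, 0.1], [0, 0, 0, 0, 0, -0.225, 0.1], [0, 0, 0, 0, 0, -0.24, 0.1], [0, 0, 0, 0, 0, -0.255, 0.1], [0, 0, 0, 0, 0, -0.255, 0.1]]

```text
time_s: 10.38
tool_pos: [0.5248, 0.3137, 0.1176]
tool_rot: [-179.9, -0.0, -150.4]
force: [-4.4, -3.6, 8.1]
grip_width: 0.0196
grasp_force: 45.0
```

```bash
python3 - <<'E'
from h import *
from cell import eyes
now([])
for n in ('top',):
    d=eyes.read_camera(n); P=cloud(d); hsv=cv2.cvtColor(d['frame'],cv2.COLOR_RGB2HSV).astype(int); H,S,V=[hsv[...,i] for i in range(3)]
    m=((H>=170)|(H<4))&(S>180)&(P[...,2]>.05)&(P[...,2]<.065)
    k,l,st,c=cv2.connectedComponentsWithStats(m.astype(np.uint8))
    for i in range(1,k):
        if st[i,4]>200:
            q=P[l==i]; q=q[q[:,1]<.2] ; print(n,st[i,4],rect(q[:,:2]))
E
```

```text
10.3833 [0.5248 0.3137 0.1176] [-1.7995e+02 -4.0000e-02 -1.5042e+02] F [-4.4 -3.6  8.1] M [-0.68  0.85 -0.21] w 0.0196 45.0 q7 65.7
top 854 (array([605.3, 132.3]), array([136.1,  25.1]), -85.0)
top 842 (array([479.9, 126.5]), array([147.5,  24.2]), -85.0)
```

Emit:
servo_tool:
  series:
    - [[0, 0, 0, 0, 0, -0.015, 0.1], [0, 0, 0, 0, 0, -0.025, 0.1], [0, 0, 0, 0, 0, -0.025, 0.1], [0, 0, 0, 0, 0, -0.025, 0.1], [0, 0, 0, 0, 0, -0.025, 0.1]]

```text
time_s: 10.85
tool_pos: [0.5248, 0.3137, 0.1176]
tool_rot: [-179.9, -0.0, -146.0]
force: [-3.6, -4.1, 9.4]
grip_width: 0.0197
grasp_force: 45.0
```

```bash
python3 - <<'E'
from h import *
now([])
E
```

```text
10.85 [0.5248 0.3137 0.1176] [-1.7993e+02 -4.0000e-02 -1.4602e+02] F [-3.6 -4.1  9.4] M [-0.64  0.81 -0.27] w 0.0197 45.0 q7 69.7
```

Emit:
servo_tool:
  series:
    - [[0, 0, 0, 0, 0, -0.02, 0.1], [0, 0, 0, 0, 0, -0.02, 0.1], [0, 0, 0, 0, 0, -0.01, 0.1], [0, 0, 0, 0, 0, 0.0, 0.1], [0, 0, -0.03, 0, 0, 0.0, 0.1], [0, 0, -0.08, 0, 0, 0.0, 0.1], [0, 0, -0.14, 0, 0, 0.0, 0.1], [0, 0, -0.2, 0, 0, 0.0, 0.1], [0, 0, -0.23, 0, 0, 0.0, 0.1], [0, 0, -0.23, 0, 0, 0.0, 0.1], [0, 0, -0.23, 0, 0, 0.0, 0.1], [0, 0, -0.23, 0, 0, 0.0, 0.1]]

```text
time_s: 11.85
tool_pos: [0.5244, 0.3135, 0.1839]
tool_rot: [-180.0, -0.1, -145.9]
force: [-0.2, -0.3, -4.0]
grip_width: 0.02
grasp_force: 45.0
```

```bash
python3 - <<'E'
from h import *
now([(.6,.06,.183,170),(.675,-.169,.183,140)])
rows(np.array([.6,.06,.183]),[180,0,170],[(.675,-.1685,.183,140)])
E
```

```text
11.85 [0.5244 0.3135 0.1839] [-1.7999e+02 -8.0000e-02 -1.4594e+02] F [-0.2 -0.3 -4. ] M [ 0.12 -0.14  0.03] w 0.02 45.0 q7 72.0
(0.6, 0.06, 0.183, 170) -> [0.2645, -0.8413, 0.0036, -0.0002, -0.0004, 0.2448]
(0.675, -0.169, 0.183, 140) -> [0.485, -1.6137, 0.0041, -0.0004, -0.0004, 0.4115]
(0.675, -0.1685, 0.183, 140) -> [-0.3785, -0.7067, -0.0, 0.0, -0.0, 0.1667]
```

Emit:
servo_tool:
  series:
    - [[0.0265, -0.084, 0, 0, 0, 0.025, 0.1], [0.053, -0.168, 0, 0, 0, 0.05, 0.1], [0.08, -0.252, 0, 0, 0, 0.075, 0.1], [0.106, -0.336, 0, 0, 0, 0.1, 0.1], [0.132, -0.42, 0, 0, 0, 0.125, 0.1], [0.16, -0.505, 0, 0, 0, 0.15, 0.1], [0.185, -0.59, 0, 0, 0, 0.175, 0.1], [0.212, -0.673, 0, 0, 0, 0.2, 0.1], [0.238, -0.757, 0, 0, 0, 0.225, 0.1], [0.2645, -0.8413, 0, 0, 0, 0.2448, 0.1], [0.2645, -0.8413, 0, 0, 0, 0.2448, 0.1]]

```text
time_s: 12.77
tool_pos: [0.6019, 0.0515, 0.1832]
tool_rot: [-179.7, -0.0, 169.3]
force: [0.8, -2.7, -3.4]
grip_width: 0.0196
grasp_force: 45.0
```

Emit:
servo_tool:
  series:
    - [[-0.04, -0.078, 0, 0, 0, 0.02, 0.1], [-0.084, -0.156, 0, 0, 0, 0.04, 0.1], [-0.126, -0.235, 0, 0, 0, 0.06, 0.1], [-0.168, -0.314, 0, 0, 0, 0.08, 0.1], [-0.21, -0.393, 0, 0, 0, 0.1, 0.1], [-0.252, -0.471, 0, 0, 0, 0.12, 0.1], [-0.294, -0.55, 0, 0, 0, 0.14, 0.1], [-0.336, -0.628, 0, 0, 0, 0.155, 0.1], [-0.365, -0.68, 0, 0, 0, 0.1667, 0.1], [-0.3785, -0.7067, 0, 0, 0, 0.1667, 0.1], [-0.3785, -0.7067, 0, 0, 0, 0.1667, 0.1], [-0.3785, -0.7067, 0, 0, 0, 0.1667, 0.1]]

```text
time_s: 13.77
tool_pos: [0.6751, -0.168, 0.1843]
tool_rot: [180.0, -0.1, 139.9]
force: [-0.6, 1.1, -3.8]
grip_width: 0.0196
grasp_force: 45.0
```

Emit:
servo_tool:
  series:
    - [[0, 0, 0, 0, 0, 0, 0.1], [0, 0, 0, 0, 0, 0, 0.1], [0, 0, 0, 0, 0, 0, 0.1]]

```text
time_s: 14.02
tool_pos: [0.6753, -0.1661, 0.1852]
tool_rot: [180.0, 0.0, 140.1]
force: [0.3, -0.0, -3.7]
grip_width: 0.0198
grasp_force: 45.0
```

```bash
python3 - <<'E'
from h import *
now([(.675,-.169,.10,140),(.675,-.169,.0835,140)])
E
```

```text
14.0167 [ 0.6753 -0.1661  0.1852] [179.98   0.   140.14] F [ 0.3 -0.  -3.7] M [ 0.05 -0.14 -0.03] w 0.0198 45.0 q7 48.5
(0.675, -0.169, 0.1, 140) -> [-0.0054, -0.0081, 0.2841, 0.0001, 0.0, 0.0008]
(0.675, -0.169, 0.0835, 140) -> [-0.0054, -0.0081, 0.3391, 0.0001, 0.0, 0.0008]
```

Emit:
servo_tool:
  series:
    - [[-0.0054, -0.0081, 0.09, 0, 0, 0, 0.1], [-0.0054, -0.0081, 0.18, 0, 0, 0, 0.1], [-0.0054, -0.0081, 0.25, 0, 0, 0, 0.1], [-0.0054, -0.0081, 0.29, 0, 0, 0, 0.1], [-0.0054, -0.0081, 0.31, 0, 0, 0, 0.1], [-0.0054, -0.0081, 0.325, 0, 0, 0, 0.1], [-0.0054, -0.0081, 0.335, 0, 0, 0, 0.1], [-0.0054, -0.0081, 0.34, 0, 0, 0, 0.1], [-0.0054, -0.0081, 0.34, 0, 0, 0, 0.1], [-0.0054, -0.0081, 0.34, 0, 0, 0, 0.1], [-0.0054, -0.0081, 0.34, 0, 0, 0, 0.1]]

```text
time_s: 14.93
tool_pos: [0.6755, -0.171, 0.0838]
tool_rot: [180.0, 0.1, 140.0]
force: [-0.4, 0.3, -3.0]
grip_width: 0.0197
grasp_force: 45.0
```

Emit:
servo_tool:
  series:
    - [[0, 0, 0.003, 0, 0, 0, 0.1], [0, 0, 0.003, 0, 0, 0, 0.1], [0, 0, 0.003, 0, 0, 0, 0.45], [0, 0, 0.003, 0, 0, 0, 0.6], [0, 0, 0.003, 0, 0, 0, 0.6], [0, 0, 0.003, 0, 0, 0, 0.6], [0, 0, 0.003, 0, 0, 0, 0.6], [0, 0, -0.05, 0, 0, 0, 0.6], [0, 0, -0.15, 0, 0, 0, 0.6], [0, 0, -0.27, 0, 0, 0, 0.6], [0, 0, -0.38, 0, 0, 0, 0.6], [0, 0, -0.4, 0, 0, 0, 0.6]]

```text
time_s: 15.93
tool_pos: [0.678, -0.1707, 0.21]
tool_rot: [179.7, 0.5, 140.0]
force: [1.3, -0.0, 1.3]
grip_width: 0.0519
grasp_force: 0.0
```

```bash
cat > look.py <<'E'
from h import *
from cell import eyes
import pickle,sys
def scan(name,tag,show=True):
    d=eyes.read_camera(name); pickle.dump(d,open(f'pics/{tag}.pkl','wb')); P=cloud(d)
    hsv=cv2.cvtColor(d['frame'],cv2.COLOR_RGB2HSV).astype(int); H,S,V=[hsv[...,i] for i in range(3)]; X,Y,Z=[P[...,i] for i in range(3)]
    W=(X>.3)&(X<.85)&(Y>-.4)&(Y<.4)
    def comps(m,nm,mn):
        k,l=cv2.connectedComponents(m.astype(np.uint8))
        for i in range(1,k):
            s=l==i
            if s.sum()>=mn: print(nm,s.sum(),np.argwhere(s).mean(0)[::-1].round(0),rect(P[s][:,:2]),'z',np.round(np.percentile(P[s][:,2],[5,50,95])*1e3,1))
    comps(W&(H>12)&(H<28)&(S>110)&(Z>.008)&(Z<.075)&~((abs(X-.675)<.1)&(abs(Y+.168)<.06)),'brass',60)
    comps(W&(Z>.1)&(Z<.13)&(V>50)&(H>8)&(H<30),'keybar',60)
    return d
E
python3 - <<'E'
from look import *
o=now([(.6,.1,.2,97)])
scan('top','t1')
E
```

```text
15.9333 [ 0.678  -0.1707  0.21  ] [179.73   0.49 139.99] F [ 1.3 -0.   1.3] M [ 0.06 -0.18 -0.02] w 0.0519 0.0 q7 49.1
(0.6, 0.1, 0.2, 97) -> [0.7796, 0.5237, 0.029, 0.0025, 0.002, 0.2388]
brass 374 [175. 109.] (array([751.7, 175.5]), array([70.7, 30.6]), 1.3) z [13.4 19.4 39.6]
brass 317 [213. 189.] (array([548.5,  82.2]), array([94. , 23.9]), 5.4) z [45.5 50.1 52.6]
brass 333 [190. 191.] (array([543.8, 136.9]), array([94.2, 25.9]), 6.0) z [38.3 50.1 52.6]
brass 336 [168. 194.] (array([538.7, 192.7]), array([94. , 28.3]), 5.5) z [41.6 50.  52.5]
brass 345 [144. 195.] (array([532.8, 251.3]), array([89. , 30.7]), 4.5) z [38.6 49.9 52.9]
keybar 266 [319. 128.] (array([ 673.3, -169.3]), array([66.6, 19.6]), -40.1) z [109.8 114.2 116.8]
```

```bash
python3 - <<'E'
from h import *
now([(.547,.0807,.13,185)])
E
```

```text
15.9833 [ 0.6777 -0.1706  0.2086] [179.77   0.44 139.99] F [-0.  -0.5  0.6] M [ 0.03 -0.19 -0.05] w 0.0522 0.0 q7 49.0
(0.547, 0.0807, 0.13, 185) -> [0.8742, 0.3607, 0.2568, 0.0002, 0.0028, -0.25]
```

Emit:
servo_tool:
  series:
    - [[0.1, 0.04, 0, 0, 0, -0.03, 0.42], [0.2, 0.08, 0, 0, 0, -0.06, 0.42], [0.3, 0.12, 0, 0, 0, -0.09, 0.42], [0.4, 0.16, 0, 0, 0, -0.12, 0.42], [0.5, 0.2, 0.05, 0, 0, -0.15, 0.42], [0.6, 0.245, 0.1, 0, 0, -0.18, 0.42], [0.7, 0.29, 0.15, 0, 0, -0.21, 0.42], [0.8, 0.33, 0.2, 0, 0, -0.24, 0.42], [0.874, 0.361, 0.26, 0, 0, -0.25, 0.42], [0.874, 0.361, 0.26, 0, 0, -0.25, 0.42], [0.874, 0.361, 0.26, 0, 0, -0.25, 0.42], [0.874, 0.361, 0.26, 0, 0, -0.25, 0.42]]

```text
time_s: 16.98
tool_pos: [0.5438, 0.0797, 0.1243]
tool_rot: [-180.0, -0.0, -175.1]
force: [0.8, -0.8, -0.1]
grip_width: 0.0367
grasp_force: 0.0
```

Emit:
servo_tool:
  series:
    - [[0, 0, 0, 0, 0, 0, 0.42], [0, 0, 0, 0, 0, 0, 0.42], [0, 0, 0, 0, 0, 0, 0.42]]

```text
time_s: 17.23
tool_pos: [0.5445, 0.0797, 0.1252]
tool_rot: [-180.0, 0.0, -175.1]
force: [0.9, -0.3, 0.0]
grip_width: 0.0363
grasp_force: 0.0
```

```bash
python3 - <<'E'
from look import *
o=now([(.547,.0812,.13,185),(.547,.0812,.031,185)])
d=eyes.read_camera('wrist'); pickle.dump((d,o),open('pics/w4.pkl','wb'))
cv2.imwrite('pics/w4.png',cv2.resize(d['frame'][:,:,::-1],(768,576)))
E
```

```text
17.2333 [0.5445 0.0797 0.1252] [-1.8000e+02  4.0000e-02 -1.7513e+02] F [ 0.9 -0.3  0. ] M [ 0.11 -0.13  0.05] w 0.0363 0.0 q7 69.8
(0.547, 0.0812, 0.13, 185) -> [-0.0087, 0.0044, -0.0161, -0.0, 0.0002, -0.0007]
(0.547, 0.0812, 0.031, 185) -> [-0.0085, 0.0044, 0.3139, -0.0, 0.0002, -0.0007]
```

View pics/w4.png

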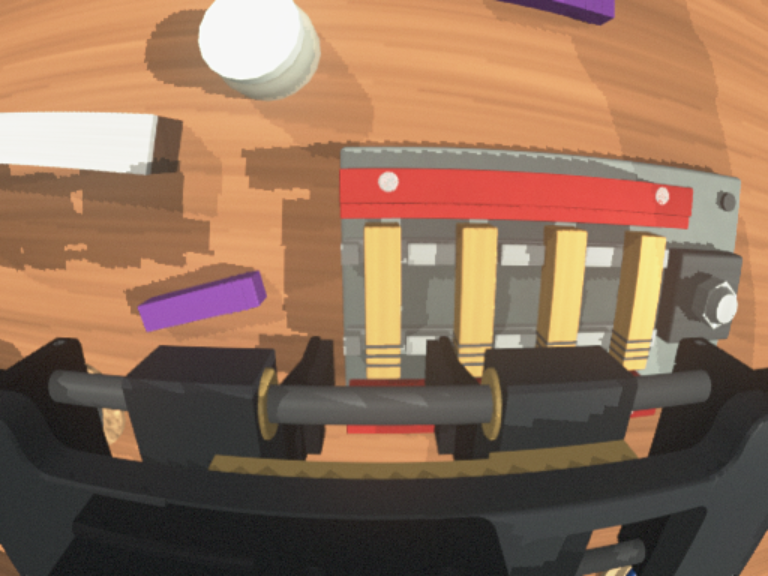

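The fingers at px x≈318 and 440 straddle the first bar at x≈383. All four bars still lie in their nests and the jaws are open. Grasping now.

Emit:
servo_tool:
  series:
    - [[-0.0085, 0.0044, 0, 0, 0, 0, 0.42], [-0.0085, 0.0044, 0.08, 0, 0, 0, 0.42], [-0.0085, 0.0044, 0.16, 0, 0, 0, 0.42], [-0.0085, 0.0044, 0.24, 0, 0, 0, 0.42], [-0.0085, 0.0044, 0.29, 0, 0, 0, 0.42], [-0.0085, 0.0044, 0.312, 0, 0, 0, 0.42], [-0.0085, 0.0044, 0.312, 0, 0, 0, 0.42], [-0.0085, 0.0044, 0.312, 0, 0, 0, 0.15], [-0.0085, 0.0044, 0.312, 0, 0, 0, 0.15], [-0.0085, 0.0044, 0.312, 0, 0, 0, 0.15], [-0.0085, 0.0044, 0.312, 0, 0, 0, 0.15], [-0.0085, 0.0044, 0.312, 0, 0, 0, 0.15]]
  grip_force: 30

```text
time_s: 18.28
tool_pos: [0.5472, 0.0822, 0.0325]
tool_rot: [-180.0, 0.1, -175.0]
force: [-0.2, -0.3, 5.3]
grip_width: 0.0198
grasp_force: 30.0
```

Emit:
servo_tool:
  series:
    - [[0, 0, 0, 0, 0, 0, 0.15], [0, 0, -0.02, 0, 0, 0, 0.15], [0, 0, -0.07, 0, 0, 0, 0.15], [0, 0, -0.15, 0, 0, 0, 0.15], [0, 0, -0.25, 0, 0, 0, 0.15], [0, 0, -0.3, 0, 0, 0, 0.15], [0, 0, -0.3, 0, 0, 0, 0.15], [0, 0, -0.3, 0, 0, 0, 0.15], [0, 0, -0.3, 0, 0, 0, 0.15]]

```text
time_s: 19.03
tool_pos: [0.5452, 0.0817, 0.1203]
tool_rot: [-180.0, -0.1, -175.0]
force: [-1.2, -0.8, -3.3]
grip_width: 0.0196
grasp_force: 30.0
```

```bash
python3 - <<'E'
from h import *
now([(.4408,-.2873,.122,175)]);
rows(np.array([.494,-.103,.122]),[180,0,180],[(.4408,-.2873,.122,175)])
now([(.494,-.103,.122,180)])
E
```

```text
19.0333 [0.5452 0.0817 0.1203] [-1.7997e+02 -1.1000e-01 -1.7502e+02] F [-1.2 -0.8 -3.3] M [ 0.12 -0.11 -0.02] w 0.0196 30.0 q7 69.2
(0.4408, -0.2873, 0.122, 175) -> [0.4534, -1.1951, -0.0042, -0.0002, -0.0006, 0.0554]
(0.4408, -0.2873, 0.122, 175) -> [0.1773, -0.6143, -0.0, 0.0, -0.0, 0.0278]
19.0333 [0.5452 0.0817 0.1203] [-1.7997e+02 -1.1000e-01 -1.7502e+02] F [-1.2 -0.8 -3.3] M [ 0.12 -0.11 -0.02] w 0.0196 30.0 q7 69.2
(0.494, -0.103, 0.122, 180) -> [0.2234, -0.5985, -0.005, -0.0002, -0.0006, 0.0277]
```

Emit:
servo_tool:
  series:
    - [[0.03, -0.08, 0, 0, 0, 0, 0.15], [0.06, -0.16, 0, 0, 0, 0.005, 0.15], [0.09, -0.25, 0, 0, 0, 0.01, 0.15], [0.125, -0.34, 0, 0, 0, 0.015, 0.15], [0.16, -0.43, 0, 0, 0, 0.02, 0.15], [0.195, -0.52, 0, 0, 0, 0.025, 0.15], [0.2234, -0.5985, 0, 0, 0, 0.0277, 0.15], [0.2234, -0.5985, 0, 0, 0, 0.0277, 0.15]]

```text
time_s: 19.7
tool_pos: [0.4918, -0.1092, 0.1192]
tool_rot: [-179.9, -0.3, 179.5]
force: [-0.2, -0.2, -3.3]
grip_width: 0.0192
grasp_force: 30.0
```

Emit:
servo_tool:
  series:
    - [[0.02, -0.08, 0, 0, 0, 0, 0.15], [0.04, -0.16, 0, 0, 0, 0.005, 0.15], [0.07, -0.25, 0, 0, 0, 0.01, 0.15], [0.1, -0.34, 0, 0, 0, 0.015, 0.15], [0.125, -0.43, 0, 0, 0, 0.02, 0.15], [0.15, -0.52, 0, 0, 0, 0.025, 0.15], [0.17, -0.58, 0, 0, 0, 0.0278, 0.15], [0.1773, -0.6143, 0, 0, 0, 0.0278, 0.15], [0.1773, -0.6143, 0, 0, 0, 0.0278, 0.15], [0.1773, -0.6143, 0, 0, 0, 0.0278, 0.15], [0.1773, -0.6143, 0, 0, 0, 0.0278, 0.15], [0.1773, -0.6143, 0, 0, 0, 0.0278, 0.15]]

```text
time_s: 20.7
tool_pos: [0.4428, -0.2847, 0.1213]
tool_rot: [180.0, 0.0, 175.2]
force: [0.1, 0.8, -2.7]
grip_width: 0.0197
grasp_force: 30.0
```

```bash
python3 - <<'E'
from h import *
now([(.4408,-.2873,.0505,174.9)])
E
```

```text
20.7 [ 0.4428 -0.2847  0.1213] [1.7997e+02 1.0000e-02 1.7519e+02] F [ 0.1  0.8 -2.7] M [ 0.12 -0.11  0.07] w 0.0197 30.0 q7 106.4
(0.4408, -0.2873, 0.0505, 174.9) -> [0.0059, -0.0095, 0.2361, 0.0002, 0.0, 0.0016]
```

Emit:
servo_tool:
  series:
    - [[0.0059, -0.0095, 0.06, 0, 0, 0, 0.15], [0.0059, -0.0095, 0.13, 0, 0, 0, 0.15], [0.0059, -0.0095, 0.19, 0, 0, 0, 0.15], [0.0059, -0.0095, 0.22, 0, 0, 0, 0.15], [0.0059, -0.0095, 0.23, 0, 0, 0, 0.15], [0.0059, -0.0095, 0.236, 0, 0, 0, 0.15], [0.0059, -0.0095, 0.239, 0, 0, 0, 0.15], [0.0059, -0.0095, 0.239, 0, 0, 0, 0.15], [0.0059, -0.0095, 0.239, 0, 0, 0, 0.15]]

```text
time_s: 21.45
tool_pos: [0.4405, -0.2899, 0.0505]
tool_rot: [-179.9, 0.1, 175.0]
force: [0.6, -0.2, -1.9]
grip_width: 0.0192
grasp_force: 30.0
```

Emit:
servo_tool:
  series:
    - [[0, 0, 0.003, 0, 0, 0, 0.15], [0, 0, 0.003, 0, 0, 0, 0.15], [0, 0, 0.003, 0, 0, 0, 0.42], [0, 0, 0.003, 0, 0, 0, 0.42], [0, 0, 0.003, 0, 0, 0, 0.42], [0, 0, 0.003, 0, 0, 0, 0.42], [0, 0, -0.03, 0, 0, 0, 0.42], [0, 0, -0.1, 0, 0, 0, 0.42], [0, 0, -0.2, 0, 0, 0, 0.42], [0, 0, -0.24, 0, 0, 0, 0.42], [0, 0, -0.24, 0, 0, 0, 0.42], [0, 0, -0.24, 0, 0, 0, 0.42]]

```text
time_s: 22.45
tool_pos: [0.4402, -0.29, 0.1223]
tool_rot: [-179.9, 0.1, 175.0]
force: [0.1, 0.5, -0.5]
grip_width: 0.0365
grasp_force: 0.0
```

```bash
python3 - <<'E'
from look import *
scan('scene','s2')
now([(.49,-.08,.12,180),(.5422,.136,.12,185)])
rows(np.array([.49,-.08,.12]),[180,0,180],[(.5422,.136,.12,185)])
E
```

```text
brass 372 [170. 140.] (array([ 437.4, -300.9]), array([90.9, 48.2]), -6.3) z [43.5 65.2 68.1]
brass 364 [331. 207.] (array([531.7, 138.4]), array([105.6,  27.5]), 5.7) z [30.9 49.7 51.9]
brass 372 [356. 210.] (array([527.2, 194.1]), array([104.9,  29. ]), 5.7) z [33.9 49.7 51.8]
brass 385 [382. 213.] (array([530.6, 254.4]), array([89.5, 32.6]), 4.6) z [35.9 49.9 51.9]
brass 626 [338. 305.] (array([750.3, 177.7]), array([70.5, 30.3]), 0.9) z [15.7 19.  39.2]
keybar 427 [178. 220.] (array([ 675.9, -170.2]), array([76. , 21.5]), -40.6) z [102.5 113.1 115.1]
22.5 [ 0.4394 -0.2895  0.1213] [-1.7998e+02 -3.0000e-02  1.7498e+02] F [-0.3  0.3  0.3] M [ 0.08 -0.11 -0.02] w 0.0365 0.0 q7 106.8
(0.49, -0.08, 0.12, 180) -> [-0.1069, 0.7105, 0.0039, -0.0001, -0.0002, -0.0279]
(0.5422, 0.136, 0.12, 185) -> [-0.2172, 1.4429, 0.0036, -0.0001, -0.0002, -0.0556]
(0.5422, 0.136, 0.12, 185) -> [-0.174, 0.72, 0.0, -0.0, 0.0, -0.0278]
```

Emit:
servo_tool:
  series:
    - [[-0.015, 0.1, 0, 0, 0, 0, 0.42], [-0.03, 0.21, 0, 0, 0, -0.005, 0.42], [-0.05, 0.33, 0, 0, 0, -0.01, 0.42], [-0.07, 0.45, 0, 0, 0, -0.015, 0.42], [-0.085, 0.57, 0, 0, 0, -0.02, 0.42], [-0.1, 0.68, 0, 0, 0, -0.025, 0.42], [-0.1069, 0.7105, 0, 0, 0, -0.0279, 0.42]]

```text
time_s: 23.08
tool_pos: [0.4901, -0.0734, 0.1206]
tool_rot: [179.8, -0.1, -179.5]
force: [-0.3, 1.5, 0.2]
grip_width: 0.0365
grasp_force: 0.0
```

Emit:
servo_tool:
  series:
    - [[-0.02, 0.1, 0, 0, 0, 0, 0.42], [-0.05, 0.21, 0, 0, 0, -0.005, 0.42], [-0.08, 0.33, 0, 0, 0, -0.01, 0.42], [-0.11, 0.45, 0, 0, 0, -0.015, 0.42], [-0.138, 0.57, 0, 0, 0, -0.02, 0.42], [-0.165, 0.68, 0, 0, 0, -0.025, 0.42], [-0.174, 0.72, 0, 0, 0, -0.0278, 0.42], [-0.174, 0.72, 0, 0, 0, -0.0278, 0.42], [-0.174, 0.72, 0, 0, 0, -0.0278, 0.42], [-0.174, 0.72, 0, 0, 0, -0.0278, 0.42], [-0.174, 0.72, 0, 0, 0, -0.0278, 0.42], [-0.174, 0.72, 0, 0, 0, -0.0278, 0.42]]

```text
time_s: 24.08
tool_pos: [0.5426, 0.134, 0.1212]
tool_rot: [-179.9, -0.0, -175.1]
force: [0.1, 0.8, 0.1]
grip_width: 0.0367
grasp_force: 0.0
```

```bash
cat >> look.py <<'E'
def wbars(h=.050):
    """bar tops from the wrist view: brass pixels cast onto plane z=h; saves frame"""
    from cell import get_obs
    o=get_obs(); d=eyes.read_camera('wrist'); f=d['frame']; hsv=cv2.cvtColor(f,cv2.COLOR_RGB2HSV).astype(int); H,S,V=[hsv[...,i] for i in range(3)]
    m=((H>12)&(H<28)&(S>100)&(V>100)).astype(np.uint8); m[260:]=0
    k,l,st,c=cv2.connectedComponentsWithStats(m)
    for i in range(1,k):
        if st[i,4]>250: print('wbar',st[i].tolist(),rect(wray(d,o,np.argwhere(l==i)[:,::-1],h)[:,:2]))
    cv2.imwrite('pics/wlast.png',cv2.resize(f[:,:,::-1],(768,576)))
E
python3 - <<'E'
from look import *
now([(.5422,.136,.031,185)])
wbars()
E
```

```text
24.0833 [0.5426 0.134  0.1212] [-1.7993e+02 -3.0000e-02 -1.7514e+02] F [0.1 0.8 0.1] M [ 0.15 -0.15  0.  ] w 0.0367 0.0 q7 62.5
(0.5422, 0.136, 0.031, 185) -> [0.0005, 0.0071, 0.3007, -0.0004, -0.0002, -0.0008]
wbar [0, 0, 512, 251, 56216] (array([456.4, 130.8]), array([613.9, 281.9]), -85.2)
wbar [241, 146, 27, 83, 2027] (array([529.3, 133.5]), array([70. , 20.3]), 6.0)
wbar [304, 146, 31, 95, 2371] (array([530.5, 187.6]), array([82.4, 23.5]), 5.9)
wbar [363, 149, 35, 79, 2150] (array([520.8, 242.9]), array([70.8, 28.2]), 5.8)
```

Emit:
servo_tool:
  series:
    - [[0.0005, 0.006, 0.03, 0, 0, 0, 0.42], [0.0005, 0.006, 0.08, 0, 0, 0, 0.42], [0.0005, 0.006, 0.16, 0, 0, 0, 0.42], [0.0005, 0.006, 0.23, 0, 0, 0, 0.42], [0.0005, 0.006, 0.28, 0, 0, 0, 0.42], [0.0005, 0.006, 0.3, 0, 0, 0, 0.42], [0.0005, 0.006, 0.3, 0, 0, 0, 0.42], [0.0005, 0.006, 0.3, 0, 0, 0, 0.15], [0.0005, 0.006, 0.3, 0, 0, 0, 0.15], [0.0005, 0.006, 0.3, 0, 0, 0, 0.15], [0.0005, 0.006, 0.3, 0, 0, 0, 0.15], [0.0005, 0.006, 0.3, 0, 0, 0, 0.15]]

```text
time_s: 25.13
tool_pos: [0.5432, 0.1373, 0.0327]
tool_rot: [-179.9, 0.1, -175.0]
force: [0.1, -1.4, 5.0]
grip_width: 0.0199
grasp_force: 30.0
```

Emit:
servo_tool:
  series:
    - [[0, 0, 0, 0, 0, 0, 0.15], [0, 0, -0.02, 0, 0, 0, 0.15], [0, 0, -0.07, 0, 0, 0, 0.15], [0, 0, -0.15, 0, 0, 0, 0.15], [0, 0, -0.25, 0, 0, 0, 0.15], [0, 0, -0.3, 0, 0, 0, 0.15], [0, 0, -0.3, 0, 0, 0, 0.15], [0, 0, -0.3, 0, 0, 0, 0.15], [0, 0, -0.3, 0, 0, 0, 0.15]]

```text
time_s: 25.88
tool_pos: [0.5412, 0.1373, 0.1202]
tool_rot: [-180.0, -0.1, -175.0]
force: [0.6, -0.5, -3.8]
grip_width: 0.0197
grasp_force: 30.0
```

```bash
python3 - <<'E'
from h import *
now([(.495,-.045,.12,180)])
rows(np.array([.495,-.045,.12]),[180,0,180],[(.4461,-.2276,.12,175)])
E
```

```text
25.8833 [0.5412 0.1373 0.1202] [-1.7996e+02 -1.2000e-01 -1.7498e+02] F [ 0.6 -0.5 -3.8] M [ 0.08 -0.13 -0.02] w 0.0197 30.0 q7 62.2
(0.495, -0.045, 0.12, 180) -> [0.2066, -0.5917, 0.0016, -0.0003, -0.0006, 0.0279]
(0.4461, -0.2276, 0.12, 175) -> [0.163, -0.6087, -0.0, 0.0, -0.0, 0.0278]
```

Emit:
servo_tool:
  series:
    - [[0.03, -0.08, 0, 0, 0, 0, 0.15], [0.06, -0.16, 0, 0, 0, 0.005, 0.15], [0.09, -0.25, 0, 0, 0, 0.01, 0.15], [0.12, -0.34, 0, 0, 0, 0.015, 0.15], [0.15, -0.43, 0, 0, 0, 0.02, 0.15], [0.18, -0.52, 0, 0, 0, 0.025, 0.15], [0.2066, -0.592, 0, 0, 0, 0.0279, 0.15], [0.2066, -0.592, 0, 0, 0, 0.0279, 0.15]]

```text
time_s: 26.55
tool_pos: [0.4932, -0.0509, 0.1194]
tool_rot: [-179.8, -0.3, 179.5]
force: [0.3, -0.4, -3.3]
grip_width: 0.0199
grasp_force: 30.0
```

Emit:
servo_tool:
  series:
    - [[0.02, -0.08, 0, 0, 0, 0, 0.15], [0.04, -0.16, 0, 0, 0, 0.005, 0.15], [0.065, -0.25, 0, 0, 0, 0.01, 0.15], [0.09, -0.34, 0, 0, 0, 0.015, 0.15], [0.115, -0.43, 0, 0, 0, 0.02, 0.15], [0.14, -0.52, 0, 0, 0, 0.025, 0.15], [0.155, -0.58, 0, 0, 0, 0.0278, 0.15], [0.163, -0.609, 0, 0, 0, 0.0278, 0.15], [0.163, -0.609, 0, 0, 0, 0.0278, 0.15], [0.163, -0.609, 0, 0, 0, 0.0278, 0.15], [0.163, -0.609, 0, 0, 0, 0.0278, 0.15], [0.163, -0.609, 0, 0, 0, 0.0278, 0.15]]

```text
time_s: 27.55
tool_pos: [0.4479, -0.2251, 0.1216]
tool_rot: [180.0, 0.0, 175.2]
force: [0.5, 0.2, -2.4]
grip_width: 0.0199
grasp_force: 30.0
```

```bash
python3 - <<'E'
from h import *
now([(.4461,-.2276,.0498,174.9)])
E
```

```text
27.55 [ 0.4479 -0.2251  0.1216] [1.7996e+02 1.0000e-02 1.7519e+02] F [ 0.5  0.2 -2.4] M [ 0.03 -0.18 -0.06] w 0.0199 30.0 q7 101.9
(0.4461, -0.2276, 0.0498, 174.9) -> [0.0053, -0.0089, 0.2392, 0.0002, 0.0, 0.0016]
```

Emit:
servo_tool:
  series:
    - [[0.005, -0.003, 0.06, 0, 0, 0, 0.15], [0.005, -0.003, 0.13, 0, 0, 0, 0.15], [0.005, -0.003, 0.19, 0, 0, 0, 0.15], [0.005, -0.003, 0.22, 0, 0, 0, 0.15], [0.005, -0.003, 0.23, 0, 0, 0, 0.15], [0.005, -0.003, 0.236, 0, 0, 0, 0.15], [0.005, -0.003, 0.24, 0, 0, 0, 0.15], [0.005, -0.003, 0.243, 0, 0, 0, 0.15], [0.005, -0.003, 0.243, 0, 0, 0, 0.15]]

```text
time_s: 28.3
tool_pos: [0.4464, -0.2282, 0.0497]
tool_rot: [-179.9, 0.1, 175.0]
force: [0.1, 1.2, -1.4]
grip_width: 0.0199
grasp_force: 30.0
```

Emit:
servo_tool:
  series:
    - [[0, 0, 0, 0, 0, 0, 0.15], [0, 0, 0, 0, 0, 0, 0.42], [0, 0, 0, 0, 0, 0, 0.42], [0, 0, 0, 0, 0, 0, 0.42], [0, 0, 0, 0, 0, 0, 0.42], [0, 0, 0, 0, 0, 0, 0.42], [0, 0, -0.03, 0, 0, 0, 0.42], [0, 0, -0.1, 0, 0, 0, 0.42], [0, 0, -0.2, 0, 0, 0, 0.42], [0, 0, -0.24, 0, 0, 0, 0.42], [0, 0, -0.24, 0, 0, 0, 0.42], [0, 0, -0.24, 0, 0, 0, 0.42]]

```text
time_s: 29.3
tool_pos: [0.4459, -0.2285, 0.1213]
tool_rot: [-179.9, 0.1, 175.0]
force: [-0.4, -0.3, 0.1]
grip_width: 0.0365
grasp_force: 0.0
```

```bash
python3 - <<'E'
from look import *
scan('scene','s3')
now([(.49,-.02,.12,180)])
rows(np.array([.49,-.02,.12]),[180,0,180],[(.5373,.1905,.12,185)])
E
```

```text
brass 344 [169. 141.] (array([ 438.6, -301.7]), array([89.7, 47.9]), -5.0) z [39.6 65.2 68.3]
brass 352 [192. 146.] (array([ 442.7, -238.7]), array([91.9, 46.2]), -4.8) z [41.3 65.7 68.3]
brass 380 [356. 210.] (array([527.5, 193.7]), array([105.1,  29. ]), 4.9) z [31.8 49.8 52. ]
brass 381 [382. 213.] (array([530.6, 254.2]), array([88.2, 31.8]), 4.8) z [35.4 49.9 51.9]
brass 627 [338. 305.] (array([749.8, 177.4]), array([70.5, 30.8]), 1.0) z [15.4 18.9 39.3]
keybar 425 [178. 220.] (array([ 676.1, -170.5]), array([75.5, 21.3]), -39.0) z [102.2 113.2 115.4]
29.35 [ 0.4451 -0.2281  0.1203] [-1.7997e+02 -3.0000e-02  1.7498e+02] F [-0.3  0.3 -0.1] M [ 0.13 -0.09 -0.  ] w 0.0364 0.0 q7 102.1
(0.49, -0.02, 0.12, 180) -> [-0.0884, 0.704, 0.0008, -0.0001, -0.0002, -0.0279]
(0.5373, 0.1905, 0.12, 185) -> [-0.1577, 0.7017, 0.0, -0.0, 0.0, -0.0278]
```

Emit:
servo_tool:
  series:
    - [[-0.012, 0.1, 0, 0, 0, 0, 0.42], [-0.025, 0.21, 0, 0, 0, -0.005, 0.42], [-0.04, 0.33, 0, 0, 0, -0.01, 0.42], [-0.056, 0.45, 0, 0, 0, -0.015, 0.42], [-0.07, 0.57, 0, 0, 0, -0.02, 0.42], [-0.083, 0.67, 0, 0, 0, -0.025, 0.42], [-0.0884, 0.704, 0, 0, 0, -0.0279, 0.42]]

```text
time_s: 29.93
tool_pos: [0.4898, -0.0142, 0.1198]
tool_rot: [179.8, -0.1, -179.6]
force: [0.1, 0.0, 1.5]
grip_width: 0.0368
grasp_force: 0.0
```

Emit:
servo_tool:
  series:
    - [[-0.02, 0.1, 0, 0, 0, 0, 0.42], [-0.045, 0.21, 0, 0, 0, -0.005, 0.42], [-0.07, 0.33, 0, 0, 0, -0.01, 0.42], [-0.1, 0.45, 0, 0, 0, -0.015, 0.42], [-0.128, 0.57, 0, 0, 0, -0.02, 0.42], [-0.15, 0.67, 0, 0, 0, -0.025, 0.42], [-0.158, 0.702, 0, 0, 0, -0.0278, 0.42], [-0.158, 0.702, 0, 0, 0, -0.0278, 0.42], [-0.158, 0.702, 0, 0, 0, -0.0278, 0.42], [-0.158, 0.702, 0, 0, 0, -0.0278, 0.42], [-0.158, 0.702, 0, 0, 0, -0.0278, 0.42], [-0.158, 0.702, 0, 0, 0, -0.0278, 0.42]]

```text
time_s: 30.93
tool_pos: [0.5379, 0.1887, 0.1203]
tool_rot: [-179.9, -0.0, -175.1]
force: [-0.2, 0.4, -0.8]
grip_width: 0.0369
grasp_force: 0.0
```

```bash
python3 - <<'E'
from look import *
now([(.5373,.1905,.031,185)])
wbars()
E
```

```text
30.9333 [0.5379 0.1887 0.1203] [-1.7993e+02 -2.0000e-02 -1.7513e+02] F [-0.2  0.4 -0.8] M [ 0.09 -0.11  0.01] w 0.0369 0.0 q7 55.5
(0.5373, 0.1905, 0.031, 185) -> [0.0013, 0.0065, 0.2978, -0.0004, -0.0001, -0.0007]
wbar [0, 0, 512, 251, 61502] (array([452.3, 185.6]), array([612.3, 281.2]), -85.1)
wbar [242, 146, 26, 83, 2023] (array([524.4, 188.3]), array([69.6, 20.1]), 5.9)
wbar [308, 147, 31, 83, 2195] (array([520.6, 245. ]), array([70.7, 23.5]), 5.1)
```

Emit:
servo_tool:
  series:
    - [[0.001, 0.002, 0.03, 0, 0, 0, 0.42], [0.001, 0.002, 0.08, 0, 0, 0, 0.42], [0.001, 0.002, 0.16, 0, 0, 0, 0.42], [0.001, 0.002, 0.23, 0, 0, 0, 0.42], [0.001, 0.002, 0.28, 0, 0, 0, 0.42], [0.001, 0.002, 0.297, 0, 0, 0, 0.42], [0.001, 0.002, 0.297, 0, 0, 0, 0.42], [0.001, 0.002, 0.297, 0, 0, 0, 0.15], [0.001, 0.002, 0.297, 0, 0, 0, 0.15], [0.001, 0.002, 0.297, 0, 0, 0, 0.15], [0.001, 0.002, 0.297, 0, 0, 0, 0.15], [0.001, 0.002, 0.297, 0, 0, 0, 0.15]]

```text
time_s: 31.98
tool_pos: [0.5382, 0.1912, 0.0327]
tool_rot: [-180.0, 0.1, -175.0]
force: [0.0, -2.2, 4.4]
grip_width: 0.0199
grasp_force: 30.0
```

Emit:
servo_tool:
  series:
    - [[0, 0, 0, 0, 0, 0, 0.15], [0, 0, -0.02, 0, 0, 0, 0.15], [0, 0, -0.07, 0, 0, 0, 0.15], [0, 0, -0.15, 0, 0, 0, 0.15], [0, 0, -0.25, 0, 0, 0, 0.15], [0, 0, -0.3, 0, 0, 0, 0.15], [0, 0, -0.3, 0, 0, 0, 0.15], [0, 0, -0.3, 0, 0, 0, 0.15], [0, 0, -0.3, 0, 0, 0, 0.15]]

```text
time_s: 32.73
tool_pos: [0.5365, 0.1905, 0.1202]
tool_rot: [-179.9, -0.1, -175.0]
force: [-0.5, 0.3, -4.4]
grip_width: 0.0194
grasp_force: 30.0
```

```bash
python3 - <<'E'
from h import *
now([(.495,.01,.12,180)])
rows(np.array([.495,.01,.12]),[180,0,180],[(.4515,-.1678,.12,175)])
E
```

```text
32.7333 [0.5365 0.1905 0.1202] [-1.7994e+02 -1.2000e-01 -1.7499e+02] F [-0.5  0.3 -4.4] M [ 0.13 -0.05 -0.05] w 0.0194 30.0 q7 55.4
(0.495, 0.01, 0.12, 180) -> [0.1903, -0.5874, 0.0016, -0.0003, -0.0006, 0.0278]
(0.4515, -0.1678, 0.12, 175) -> [0.145, -0.5927, -0.0, 0.0, -0.0, 0.0278]
```

Emit:
servo_tool:
  series:
    - [[0.027, -0.08, 0, 0, 0, 0, 0.15], [0.053, -0.16, 0, 0, 0, 0.005, 0.15], [0.08, -0.25, 0, 0, 0, 0.01, 0.15], [0.11, -0.34, 0, 0, 0, 0.015, 0.15], [0.14, -0.43, 0, 0, 0, 0.02, 0.15], [0.168, -0.52, 0, 0, 0, 0.025, 0.15], [0.19, -0.587, 0, 0, 0, 0.0278, 0.15], [0.19, -0.587, 0, 0, 0, 0.0278, 0.15]]

```text
time_s: 33.4
tool_pos: [0.4935, 0.0045, 0.1193]
tool_rot: [-179.8, -0.3, 179.6]
force: [0.0, -0.7, -4.7]
grip_width: 0.0198
grasp_force: 30.0
```

Emit:
servo_tool:
  series:
    - [[0.02, -0.08, 0, 0, 0, 0, 0.15], [0.04, -0.16, 0, 0, 0, 0.005, 0.15], [0.06, -0.25, 0, 0, 0, 0.01, 0.15], [0.083, -0.34, 0, 0, 0, 0.015, 0.15], [0.105, -0.43, 0, 0, 0, 0.02, 0.15], [0.127, -0.52, 0, 0, 0, 0.025, 0.15], [0.14, -0.57, 0, 0, 0, 0.0278, 0.15], [0.145, -0.593, 0, 0, 0, 0.0278, 0.15], [0.145, -0.593, 0, 0, 0, 0.0278, 0.15], [0.145, -0.593, 0, 0, 0, 0.0278, 0.15], [0.145, -0.593, 0, 0, 0, 0.0278, 0.15], [0.145, -0.593, 0, 0, 0, 0.0278, 0.15]]

```text
time_s: 34.4
tool_pos: [0.4532, -0.165, 0.1216]
tool_rot: [180.0, 0.0, 175.2]
force: [-0.0, -0.6, -3.1]
grip_width: 0.0194
grasp_force: 30.0
```

```bash
python3 - <<'E'
from h import *
now([(.4515,-.1678,.0498,174.9)])
E
```

```text
34.4 [ 0.4532 -0.165   0.1216] [1.7997e+02 1.0000e-02 1.7521e+02] F [-0.  -0.6 -3.1] M [ 0.14 -0.15 -0.01] w 0.0194 30.0 q7 96.7
(0.4515, -0.1678, 0.0498, 174.9) -> [0.0048, -0.0098, 0.2392, 0.0002, 0.0, 0.0017]
```

Emit:
servo_tool:
  series:
    - [[0.005, -0.003, 0.06, 0, 0, 0, 0.15], [0.005, -0.003, 0.13, 0, 0, 0, 0.15], [0.005, -0.003, 0.19, 0, 0, 0, 0.15], [0.005, -0.003, 0.22, 0, 0, 0, 0.15], [0.005, -0.003, 0.23, 0, 0, 0, 0.15], [0.005, -0.003, 0.236, 0, 0, 0, 0.15], [0.005, -0.003, 0.24, 0, 0, 0, 0.15], [0.005, -0.003, 0.243, 0, 0, 0, 0.15], [0.005, -0.003, 0.243, 0, 0, 0, 0.15]]

```text
time_s: 35.15
tool_pos: [0.4519, -0.168, 0.0497]
tool_rot: [-180.0, 0.1, 175.0]
force: [0.3, 0.6, -1.1]
grip_width: 0.0197
grasp_force: 30.0
```

Emit:
servo_tool:
  series:
    - [[0, 0, 0, 0, 0, 0, 0.15], [0, 0, 0, 0, 0, 0, 0.42], [0, 0, 0, 0, 0, 0, 0.42], [0, 0, 0, 0, 0, 0, 0.42], [0, 0, 0, 0, 0, 0, 0.42], [0, 0, 0, 0, 0, 0, 0.42], [0, 0, -0.03, 0, 0, 0, 0.42], [0, 0, -0.1, 0, 0, 0, 0.42], [0, 0, -0.2, 0, 0, 0, 0.42], [0, 0, -0.24, 0, 0, 0, 0.42], [0, 0, -0.24, 0, 0, 0, 0.42], [0, 0, -0.24, 0, 0, 0, 0.42]]

```text
time_s: 36.15
tool_pos: [0.4513, -0.1683, 0.1213]
tool_rot: [-179.9, 0.1, 175.0]
force: [-0.7, 0.2, 0.3]
grip_width: 0.0365
grasp_force: 0.0
```

```bash
python3 - <<'E'
from look import *
scan('scene','s4')
now([(.49,.04,.12,180)])
rows(np.array([.49,.04,.12]),[180,0,180],[(.5326,.2455,.12,185)])
E
```

```text
brass 359 [169. 140.] (array([ 437.9, -301.3]), array([92.1, 48.4]), -5.7) z [45.8 65.6 68.3]
brass 338 [191. 147.] (array([ 443.8, -238.3]), array([90.6, 44.7]), -4.9) z [43.1 65.6 68.4]
brass 334 [214. 152.] (array([ 448.1, -176.1]), array([92.9, 40.2]), -5.0) z [46.  66.  68.6]
brass 388 [382. 213.] (array([523.8, 253.7]), array([104.2,  32.2]), 5.1) z [35.  49.9 51.9]
brass 630 [338. 305.] (array([749.8, 177.6]), array([70.7, 30.3]), 0.9) z [15.  19.  39.1]
keybar 423 [178. 220.] (array([ 675.8, -170.4]), array([75.9, 21.2]), -40.9) z [103.2 113.1 115. ]
36.2 [ 0.4505 -0.168   0.1203] [-1.7996e+02 -3.0000e-02  1.7499e+02] F [-0.4  0.5 -0.7] M [ 0.1  -0.08  0.02] w 0.0366 0.0 q7 96.9
(0.49, 0.04, 0.12, 180) -> [-0.0706, 0.7022, 0.0007, -0.0002, -0.0002, -0.0278]
(0.5326, 0.2455, 0.12, 185) -> [-0.142, 0.685, 0.0, -0.0, 0.0, -0.0278]
```

Emit:
servo_tool:
  series:
    - [[-0.01, 0.1, 0, 0, 0, 0, 0.42], [-0.02, 0.21, 0, 0, 0, -0.005, 0.42], [-0.033, 0.33, 0, 0, 0, -0.01, 0.42], [-0.045, 0.45, 0, 0, 0, -0.015, 0.42], [-0.057, 0.57, 0, 0, 0, -0.02, 0.42], [-0.067, 0.67, 0, 0, 0, -0.025, 0.42], [-0.07, 0.702, 0, 0, 0, -0.0278, 0.42]]

```text
time_s: 36.78
tool_pos: [0.4894, 0.0459, 0.1198]
tool_rot: [179.8, -0.1, -179.5]
force: [-0.4, 0.0, -1.1]
grip_width: 0.0366
grasp_force: 0.0
```

Emit:
servo_tool:
  series:
    - [[-0.02, 0.1, 0, 0, 0, 0, 0.42], [-0.043, 0.21, 0, 0, 0, -0.005, 0.42], [-0.067, 0.33, 0, 0, 0, -0.01, 0.42], [-0.092, 0.45, 0, 0, 0, -0.015, 0.42], [-0.118, 0.57, 0, 0, 0, -0.02, 0.42], [-0.137, 0.66, 0, 0, 0, -0.025, 0.42], [-0.142, 0.685, 0, 0, 0, -0.0278, 0.42], [-0.142, 0.685, 0, 0, 0, -0.0278, 0.42], [-0.142, 0.685, 0, 0, 0, -0.0278, 0.42], [-0.142, 0.685, 0, 0, 0, -0.0278, 0.42], [-0.142, 0.685, 0, 0, 0, -0.0278, 0.42], [-0.142, 0.685, 0, 0, 0, -0.0278, 0.42]]

```text
time_s: 37.78
tool_pos: [0.5331, 0.2436, 0.1205]
tool_rot: [-179.9, -0.0, -175.1]
force: [0.5, -0.3, 0.1]
grip_width: 0.0363
grasp_force: 0.0
```

```bash
python3 - <<'E'
from look import *
now([(.5323,.2455,.031,185)])
wbars()
E
```

```text
37.7833 [0.5331 0.2436 0.1205] [-179.92   -0.   -175.13] F [ 0.5 -0.3  0.1] M [ 0.14 -0.09  0.  ] w 0.0363 0.0 q7 48.7
(0.5323, 0.2455, 0.031, 185) -> [0.0022, 0.0071, 0.2983, -0.0005, -0.0, -0.0007]
wbar [0, 0, 512, 251, 65620] (array([447.6, 240. ]), array([612.1, 280.9]), -85.1)
wbar [247, 147, 25, 83, 1997] (array([520.3, 246.9]), array([69.6, 19.5]), 4.6)
```

Emit:
servo_tool:
  series:
    - [[0.002, 0.01, 0.03, 0, 0, 0, 0.42], [0.002, 0.01, 0.08, 0, 0, 0, 0.42], [0.002, 0.01, 0.16, 0, 0, 0, 0.42], [0.002, 0.01, 0.23, 0, 0, 0, 0.42], [0.002, 0.01, 0.28, 0, 0, 0, 0.42], [0.002, 0.01, 0.297, 0, 0, 0, 0.42], [0.002, 0.01, 0.297, 0, 0, 0, 0.42], [0.002, 0.01, 0.297, 0, 0, 0, 0.15], [0.002, 0.01, 0.297, 0, 0, 0, 0.15], [0.002, 0.01, 0.297, 0, 0, 0, 0.15], [0.002, 0.01, 0.297, 0, 0, 0, 0.15], [0.002, 0.01, 0.297, 0, 0, 0, 0.15]]

```text
time_s: 38.83
tool_pos: [0.5326, 0.2489, 0.0326]
tool_rot: [180.0, 0.1, -175.0]
force: [-0.5, -0.2, 3.9]
grip_width: 0.0199
grasp_force: 30.0
```

Emit:
servo_tool:
  series:
    - [[0, 0, 0, 0, 0, 0, 0.15], [0, 0, -0.02, 0, 0, 0, 0.15], [0, 0, -0.07, 0, 0, 0, 0.15], [0, 0, -0.15, 0, 0, 0, 0.15], [0, 0, -0.25, 0, 0, 0, 0.15], [0, 0, -0.3, 0, 0, 0, 0.15], [0, 0, -0.3, 0, 0, 0, 0.15], [0, 0, -0.3, 0, 0, 0, 0.15], [0, 0, -0.3, 0, 0, 0, 0.15]]

```text
time_s: 39.58
tool_pos: [0.5311, 0.2478, 0.1202]
tool_rot: [-179.9, -0.1, -175.0]
force: [-0.5, -0.5, -2.7]
grip_width: 0.0201
grasp_force: 30.0
```

```bash
python3 - <<'E'
from h import *
now([(.495,.07,.12,180)])
rows(np.array([.495,.07,.12]),[180,0,180],[(.4568,-.1081,.12,175)])
E
```

```text
39.5833 [0.5311 0.2478 0.1202] [-1.7993e+02 -1.1000e-01 -1.7499e+02] F [-0.5 -0.5 -2.7] M [ 0.09 -0.1  -0.04] w 0.0201 30.0 q7 48.4
(0.495, 0.07, 0.12, 180) -> [0.1717, -0.5797, 0.0016, -0.0004, -0.0006, 0.0278]
(0.4568, -0.1081, 0.12, 175) -> [0.1273, -0.5937, -0.0, 0.0, -0.0, 0.0278]
```

Emit:
servo_tool:
  series:
    - [[0.025, -0.08, 0, 0, 0, 0, 0.15], [0.05, -0.16, 0, 0, 0, 0.005, 0.15], [0.075, -0.25, 0, 0, 0, 0.01, 0.15], [0.1, -0.34, 0, 0, 0, 0.015, 0.15], [0.127, -0.43, 0, 0, 0, 0.02, 0.15], [0.153, -0.52, 0, 0, 0, 0.025, 0.15], [0.172, -0.58, 0, 0, 0, 0.0278, 0.15], [0.172, -0.58, 0, 0, 0, 0.0278, 0.15]]

```text
time_s: 40.25
tool_pos: [0.4938, 0.0647, 0.1193]
tool_rot: [-179.8, -0.3, 179.6]
force: [-0.5, 0.0, -3.4]
grip_width: 0.0196
grasp_force: 30.0
```

Emit:
servo_tool:
  series:
    - [[0.02, -0.08, 0, 0, 0, 0, 0.15], [0.035, -0.16, 0, 0, 0, 0.005, 0.15], [0.053, -0.25, 0, 0, 0, 0.01, 0.15], [0.073, -0.34, 0, 0, 0, 0.015, 0.15], [0.092, -0.43, 0, 0, 0, 0.02, 0.15], [0.111, -0.52, 0, 0, 0, 0.025, 0.15], [0.122, -0.57, 0, 0, 0, 0.0278, 0.15], [0.127, -0.594, 0, 0, 0, 0.0278, 0.15], [0.127, -0.594, 0, 0, 0, 0.0278, 0.15], [0.127, -0.594, 0, 0, 0, 0.0278, 0.15], [0.127, -0.594, 0, 0, 0, 0.0278, 0.15], [0.127, -0.594, 0, 0, 0, 0.0278, 0.15]]

```text
time_s: 41.25
tool_pos: [0.458, -0.1056, 0.1215]
tool_rot: [180.0, -0.0, 175.2]
force: [0.7, 0.5, -1.5]
grip_width: 0.0199
grasp_force: 30.0
```

```bash
python3 - <<'E'
from h import *
now([(.4568,-.1081,.0498,174.9)])
E
```

```text
41.25 [ 0.458  -0.1056  0.1215] [ 1.7996e+02 -1.0000e-02  1.7519e+02] F [ 0.7  0.5 -1.5] M [ 0.09 -0.13 -0.02] w 0.0199 30.0 q7 90.6
(0.4568, -0.1081, 0.0498, 174.9) -> [0.0032, -0.009, 0.2388, 0.0002, -0.0, 0.0016]
```

```bash
python3 - <<'E'
from look import *
scan('scene','s5')
E
```

```text
brass 365 [169. 140.] (array([ 437.3, -299.7]), array([91.5, 47.8]), -7.6) z [46.8 65.6 68.3]
brass 346 [192. 146.] (array([ 444.1, -239.1]), array([90.3, 46.2]), -5.1) z [46.1 65.8 68.2]
brass 348 [214. 152.] (array([ 449.2, -177.3]), array([91.4, 42. ]), -4.6) z [45.8 66.1 68.5]
brass 631 [338. 305.] (array([750.2, 177.6]), array([70.1, 30.3]), 0.8) z [15.2 19.  39.1]
keybar 427 [178. 220.] (array([ 675.6, -170.5]), array([75.9, 21.4]), -39.5) z [102.1 113.1 115.3]
```

Emit:
servo_tool:
  series:
    - [[0.003, -0.003, 0.06, 0, 0, 0, 0.15], [0.003, -0.003, 0.13, 0, 0, 0, 0.15], [0.003, -0.003, 0.19, 0, 0, 0, 0.15], [0.003, -0.003, 0.22, 0, 0, 0, 0.15], [0.003, -0.003, 0.23, 0, 0, 0, 0.15], [0.003, -0.003, 0.236, 0, 0, 0, 0.15], [0.003, -0.003, 0.24, 0, 0, 0, 0.15], [0.003, -0.003, 0.243, 0, 0, 0, 0.15], [0.003, -0.003, 0.243, 0, 0, 0, 0.15]]

```text
time_s: 42.05
tool_pos: [0.4576, -0.1083, 0.0496]
tool_rot: [-180.0, 0.1, 175.0]
force: [1.0, 0.6, 0.3]
grip_width: 0.0196
grasp_force: 30.0
```

Emit:
servo_tool:
  series:
    - [[0, 0, 0, 0, 0, 0, 0.15], [0, 0, 0, 0, 0, 0, 0.42], [0, 0, 0, 0, 0, 0, 0.42], [0, 0, 0, 0, 0, 0, 0.42], [0, 0, 0, 0, 0, 0, 0.42], [0, 0, 0, 0, 0, 0, 0.42], [0, 0, -0.03, 0, 0, 0, 0.42], [0, 0, -0.1, 0, 0, 0, 0.42], [0, 0, -0.2, 0, 0, 0, 0.42], [0, 0, -0.3, 0, 0, 0, 0.42], [0, 0, -0.4, 0, 0, 0, 0.42], [0, 0, -0.45, 0, 0, 0, 0.42]]

```text
time_s: 43.05
tool_pos: [0.4586, -0.108, 0.1875]
tool_rot: [-179.9, 0.2, 175.1]
force: [0.9, 0.3, -0.8]
grip_width: 0.0365
grasp_force: 0.0
```

Emit:
servo_tool:
  series:
    - [[-0.1, 0.1, 0, 0, 0, 0, 0.42], [-0.2, 0.2, 0, 0, 0, 0, 0.42], [-0.3, 0.3, 0, 0, 0, 0, 0.42], [-0.4, 0.4, 0, 0, 0, 0, 0.42], [-0.4, 0.5, 0, 0, 0, 0, 0.42], [-0.4, 0.6, 0, 0, 0, 0, 0.42], [-0.4, 0.6, 0, 0, 0, 0, 0.42]]

```text
time_s: 43.63
tool_pos: [0.5911, 0.0703, 0.1847]
tool_rot: [179.6, -0.0, 175.6]
force: [0.1, 1.9, 0.2]
grip_width: 0.0367
grasp_force: 0.0
```

```bash
python3 - <<'E'
from look import *
now([])
d=scan('top','t6'); cv2.imwrite('pics/t6.png',cv2.resize(d['frame'][:,:,::-1],(800,600))); print('--'); 
d=scan('scene','s6'); cv2.imwrite('pics/s6.png',cv2.resize(d['frame'][:,:,::-1],(800,600)))
E
```

```text
43.6333 [0.5911 0.0703 0.1847] [ 1.7962e+02 -2.0000e-02  1.7565e+02] F [0.1 1.9 0.2] M [ 0.18 -0.08  0.04] w 0.0367 0.0 q7 59.2
brass 310 [293. 223.] (array([ 458.7, -109.4]), array([88.6, 20.5]), -4.8) z [58.9 67.  69.7]
brass 362 [318. 226.] (array([ 450.7, -168.6]), array([89.7, 20.6]), -4.5) z [56.8 66.9 69.4]
brass 369 [343. 228.] (array([ 445.2, -228.7]), array([89.4, 21. ]), -5.2) z [54.5 66.9 69.7]
brass 395 [369. 230.] (array([ 440.2, -290.3]), array([89.6, 21.6]), -4.7) z [51.9 66.7 69.7]
keybar 297 [320. 127.] (array([ 676.7, -172.2]), array([75.8, 19.5]), -39.9) z [110.7 113.9 116.2]
--
brass 373 [170. 140.] (array([ 437.8, -301.3]), array([91.7, 47.7]), -5.3) z [46.3 65.5 68.3]
brass 365 [192. 146.] (array([ 442.9, -237.8]), array([91.7, 44.1]), -5.3) z [43.9 65.7 68.2]
brass 358 [214. 152.] (array([ 448.3, -177.4]), array([93.1, 42.7]), -4.4) z [44.5 66.  68.3]
brass 350 [237. 158.] (array([ 456.5, -115.7]), array([90.1, 37.6]), -4.6) z [40.4 66.2 68.4]
brass 630 [338. 305.] (array([750.1, 177.5]), array([70.4, 30.4]), 0.6) z [15.3 18.9 39.1]
keybar 430 [178. 220.] (array([ 676. , -170.1]), array([75.9, 20.7]), -40.7) z [102.3 113.  115.3]
```

View pics/s6.png

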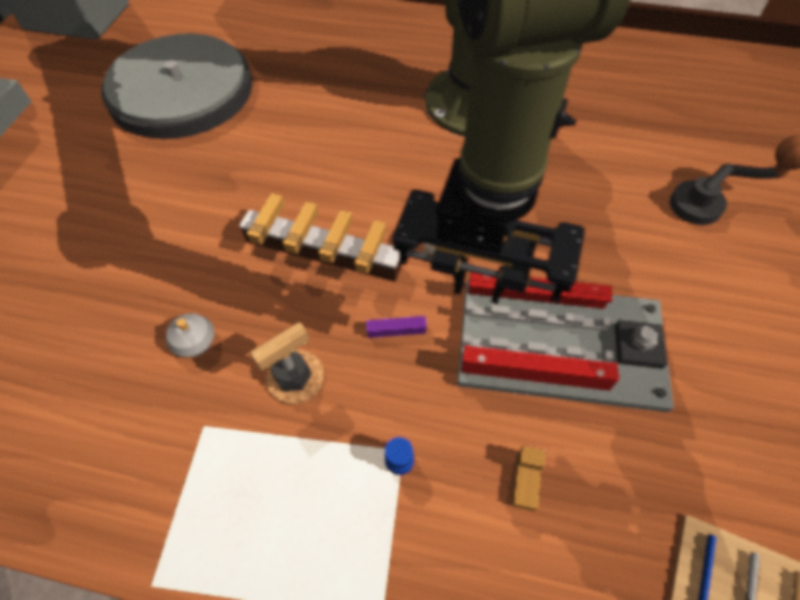

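The scene view shows all four bars lying level and crosswise on the beam, display px (266,220) to (370,247). The key stands upright on its pad at (285,350), the jaws are open and the nests are empty. I'll let it settle, recheck, then hand in.

Emit:
servo_tool:
  series:
    - [[0, 0, 0, 0, 0, 0, 0.42], [0, 0, 0, 0, 0, 0, 0.42], [0, 0, 0, 0, 0, 0, 0.42], [0, 0, 0, 0, 0, 0, 0.42], [0, 0, 0, 0, 0, 0, 0.42], [0, 0, 0, 0, 0, 0, 0.42], [0, 0, 0, 0, 0, 0, 0.42], [0, 0, 0, 0, 0, 0, 0.42], [0, 0, 0, 0, 0, 0, 0.42], [0, 0, 0, 0, 0, 0, 0.42], [0, 0, 0, 0, 0, 0, 0.42], [0, 0, 0, 0, 0, 0, 0.42]]

```text
time_s: 44.73
tool_pos: [0.5919, 0.0607, 0.1837]
tool_rot: [-180.0, -0.0, 175.0]
force: [0.3, -0.1, -0.2]
grip_width: 0.036
grasp_force: 0.0
```

```bash
python3 - <<'E'
from look import *
now([]); scan('top','t7')
def gap(d):
    P=cloud(d); h=cv2.cvtColor(d['frame'],cv2.COLOR_RGB2HSV).astype(int); Z=P[...,2]
    m=((h[...,0]>=170)|(h[...,0]<4))&(h[...,1]>180)&(Z>.052)&(Z<.066)
    n=np.array([np.cos(np.radians(5.1)),np.sin(np.radians(5.1))]); s=P[m][:,:2]@n; c=(.5396*n[0]+.1629*n[1])
    return [np.percentile((s-c)[(s<c)],[50,95])*1e3,np.percentile((s-c)[s>c],[5,50])*1e3]
a=eyes.read_camera('scene'); print('jaws now',gap(a)); print('start',gap(pickle.load(open('pics/scene0.pkl','rb'))))
E
```

```text
44.7333 [0.5919 0.0607 0.1837] [-180.     -0.    175.03] F [ 0.3 -0.1 -0.2] M [ 0.12 -0.13  0.06] w 0.036 0.0 q7 59.3
brass 603 [345. 221.] (array([ 458.9, -240.8]), array([114.7,  48.2]), 4.2) z [21.2 65.8 70.7]
brass 233 [293. 219.] (array([ 463.7, -109.9]), array([78.7, 20.3]), -4.4) z [61.9 66.9 70. ]
brass 360 [318. 226.] (array([ 450.6, -168.4]), array([90. , 20.4]), -4.5) z [56.2 67.  69.5]
keybar 296 [320. 127.] (array([ 676.5, -172. ]), array([75.8, 19.5]), -39.9) z [110.8 114.  116.6]
jaws now [array([-60.13208046, -52.1269281 ]), array([53.14122023, 66.46677916])]
start [array([-49.92532322, -40.580705  ]), array([40.9664732 , 53.99109459])]
```

The jaws have opened by about 12 mm. A bar has just been knocked, since its brass blob changed near y=-0.24, so I'll look.

Emit:
servo_tool:
  series:
    - [[0, 0.1, 0, 0, 0, 0, 0.42], [0, 0.2, 0, 0, 0, 0, 0.42], [0, 0.2, 0, 0, 0, 0, 0.42], [0, 0.2, 0, 0, 0, 0, 0.42], [0, 0.2, 0, 0, 0, 0, 0.42], [0, 0.2, 0, 0, 0, 0, 0.42]]

```text
time_s: 45.33
tool_pos: [0.5974, 0.119, 0.1835]
tool_rot: [-179.9, -0.0, 174.9]
force: [0.5, -0.4, -0.3]
grip_width: 0.0369
grasp_force: 0.0
```

```bash
python3 - <<'E'
from look import *
d=scan('top','t8'); a=scan('scene','s8')
x=cv2.resize(d['frame'][190:270,260:420,::-1],(800,400),interpolation=cv2.INTER_CUBIC)
y=cv2.resize(a['frame'][100:200,130:290,::-1],(320,200),interpolation=cv2.INTER_CUBIC)
c=np.zeros((600,800,3),np.uint8); c[:400]=x; c[400:,:320]=y; cv2.imwrite('pics/c8.png',c); now([])
E
```

```text
brass 697 [347. 221.] (array([ 459.2, -245.6]), array([115.2,  57.9]), 3.6) z [22.8 65.7 70.6]
brass 333 [293. 224.] (array([ 458.3, -109.2]), array([89.3, 20.4]), -5.2) z [58.  67.  69.7]
brass 361 [318. 226.] (array([ 450.7, -168.4]), array([89.9, 20.4]), -4.9) z [55.4 66.8 69.4]
keybar 298 [320. 127.] (array([ 676.7, -172.2]), array([76.3, 19.5]), -39.9) z [110.6 114.  116.4]
brass 702 [186. 153.] (array([ 458. , -250.6]), array([116.7,  71.5]), 4.3) z [19.9 59.1 69.6]
brass 355 [214. 152.] (array([ 448.4, -176.3]), array([90.9, 40.2]), -4.5) z [45.5 66.  68.5]
brass 349 [237. 158.] (array([ 455.7, -115.3]), array([91.1, 37. ]), -5.1) z [45.1 66.3 68.5]
brass 628 [338. 305.] (array([750.1, 177.6]), array([70.3, 30.2]), 0.4) z [14.8 18.7 38.8]
keybar 426 [178. 220.] (array([ 675.9, -170.4]), array([75.8, 21.8]), -40.5) z [102.  113.2 115.4]
45.4333 [0.5974 0.1189 0.1835] [-1.7996e+02 -1.0000e-02  1.7489e+02] F [ 0.1  0.5 -0.8] M [ 0.03 -0.16 -0.09] w 0.0366 0.0 q7 53.1
```

View pics/c8.png

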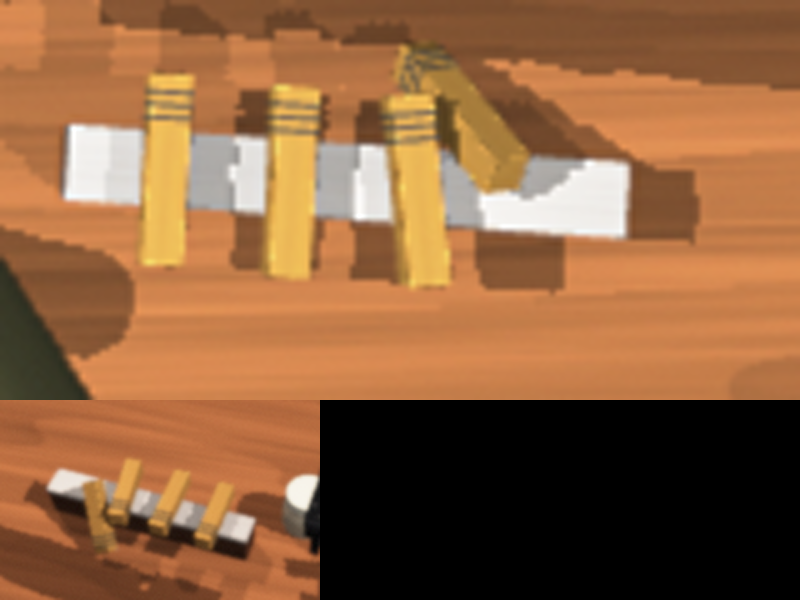

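The first-placed bar has been knocked. It now leans with its grooved end low, at crop (420,65) on the far side of the beam, and its other end on the beam at (505,175). Measuring its pose from depth.

```bash
python3 - <<'E'
from h import *
import pickle
Q=[]
for n in ('t8','s8'):
    d=pickle.load(open(f'pics/{n}.pkl','rb')); P=cloud(d); h=cv2.cvtColor(d['frame'],cv2.COLOR_RGB2HSV).astype(int)
    m=(h[...,0]>11)&(h[...,0]<28)&(h[...,1]>100)&(P[...,2]>.006)&(P[...,2]<.09)&(P[...,0]<.54)&(P[...,0]>.38)&(P[...,1]<-.2)&(P[...,1]>-.35)
    p=P[m]; t=p[:,:2]-[.4455,-.2285]; a=np.radians(-5); u=t@[np.cos(a),np.sin(a)]; v=t@[-np.sin(a),np.cos(a)]
    keep=~((abs(u)<.049)&(abs(v)<.0135)&(p[:,2]>.04)); q=p[keep]
    # grid print: mean z per 10mm cell
    print(n,len(q),q.min(0).round(3),q.max(0).round(3))
    # upper face: local normals by SVD over iterative plane RANSAC
    rng=np.random.default_rng(0);best=0
    for _ in range(2000):
        s=q[rng.choice(len(q),3,False)]; nn=np.cross(s[1]-s[0],s[2]-s[0]); L=np.linalg.norm(nn)
        if L<1e-5: continue
        nn/=L
        if abs(nn[2])<.3: continue
        k=abs((q-s[0])@nn)<.0015
        if k.sum()>best: best=k.sum();K=k
    f=q[K]; c=f.mean(0); U,S,V=np.linalg.svd(f-c,full_matrices=False); 
    print('plane n',(V[2]*np.sign(V[2][2])).round(3),'count',best,'c',c.round(4),'axis',(V[0]*np.sign(V[0][2])).round(3),'ext',np.ptp((f-c)@V[0]).round(4),np.ptp((f-c)@V[1]).round(4))
    r=(f-c)@V[0]*np.sign(V[0][2]); A=V[0]*np.sign(V[0][2]); print('ends',(c+A*r.min()).round(4),(c+A*r.max()).round(4))
E
```

```text
t8 392 [ 0.402 -0.276  0.008] [ 0.517 -0.216  0.083]
plane n [ 0.752 -0.041  0.658] count 187 c [ 0.4864 -0.2542  0.0505] axis [-0.64  -0.284  0.714] ext 0.091 0.0548
ends [ 0.5165 -0.2409  0.0171] [ 0.4582 -0.2667  0.082 ]
s8 443 [ 0.4   -0.308  0.007] [ 0.516 -0.214  0.081]
plane n [ 0.765 -0.12   0.633] count 203 c [ 0.4857 -0.2523  0.0491] axis [-0.637 -0.286  0.716] ext 0.0888 0.052
ends [ 0.5149 -0.2392  0.0163] [ 0.4583 -0.2646  0.0799]
```

```bash
python3 - <<'E'
from h import *
now([(.57,-.10,.2,175)])
rows(np.array([.57,-.10,.2]),[180,0,175],[(.55,-.25,.2,175)])
E
```

```text
45.4333 [0.5974 0.1189 0.1835] [-1.7996e+02 -1.0000e-02  1.7489e+02] F [ 0.1  0.5 -0.8] M [ 0.03 -0.16 -0.09] w 0.0366 0.0 q7 53.1
(0.57, -0.1, 0.2, 175) -> [0.0259, -0.7348, -0.0545, -0.0002, -0.0, -0.0006]
(0.55, -0.25, 0.2, 175) -> [0.0228, -0.5039, -0.0, 0.0, 0.0, 0.0]
```

Emit:
servo_tool:
  series:
    - [[0, -0.1, -0.05, 0, 0, 0, 0.42], [0, -0.22, -0.05, 0, 0, 0, 0.42], [0.01, -0.34, -0.05, 0, 0, 0, 0.42], [0.02, -0.46, -0.05, 0, 0, 0, 0.42], [0.025, -0.58, -0.05, 0, 0, 0, 0.42], [0.025, -0.69, -0.05, 0, 0, 0, 0.42], [0.026, -0.735, -0.0545, 0, 0, 0, 0.42]]

```text
time_s: 46.02
tool_pos: [0.569, -0.1065, 0.1994]
tool_rot: [-179.8, -0.1, 174.5]
force: [0.4, -1.6, 0.0]
grip_width: 0.0373
grasp_force: 0.0
```

Emit:
servo_tool:
  series:
    - [[0, -0.1, 0, 0, 0, 0, 0.42], [0.01, -0.22, 0, 0, 0, 0, 0.42], [0.02, -0.34, 0, 0, 0, 0, 0.42], [0.023, -0.44, 0, 0, 0, 0, 0.42], [0.023, -0.5, 0, 0, 0, 0, 0.42], [0.023, -0.504, 0, 0, 0, 0, 0.42], [0.023, -0.504, 0, 0, 0, 0, 0.42], [0.023, -0.504, 0, 0, 0, 0, 0.42], [0.023, -0.504, 0, 0, 0, 0, 0.42]]

```text
time_s: 46.77
tool_pos: [0.5509, -0.2456, 0.2003]
tool_rot: [180.0, 0.0, 175.2]
force: [-0.6, 0.5, -0.6]
grip_width: 0.0367
grasp_force: 0.0
```

```bash
python3 - <<'E'
from look import *
o=now([]); d=eyes.read_camera('wrist'); pickle.dump((d,o),open('pics/w9.pkl','wb'))
cv2.imwrite('pics/w9.png',cv2.resize(d['frame'][40:250,130:410,::-1],(800,600),interpolation=cv2.INTER_CUBIC))
E
```

```text
46.7667 [ 0.5509 -0.2456  0.2003] [1.7995e+02 2.0000e-02 1.7524e+02] F [-0.6  0.5 -0.6] M [ 0.13 -0.11  0.04] w 0.0367 0.0 q7 90.4
```

View pics/w9.png

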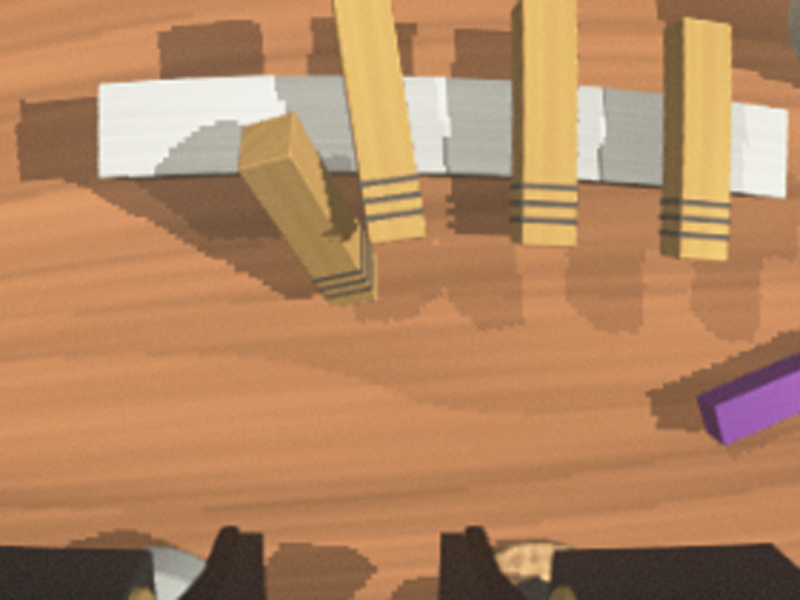

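The close view shows the fallen bar clearly: its upper end face is at (268,140) on the beam edge, its grooved lower end at (345,285) is on the bench, right beside its neighbour at (390,210). I'll fit its faces from this close cloud.

```bash
cat >> h.py <<'E'
def wcloud(d,o):
    v,u=np.mgrid[:384,:512]; x=u-d['cx'];y=v-d['cy'];r=np.hypot(x,y)+1e-9;t=r/d['fx'];z=d['depth']
    k=np.tan(t)*z/r; P=np.stack([x*k,y*k,z],-1); M=d['mount'];T=Re(o['tool_rot'])
    return (P@M[:3,:3].T+M[:3,3])@T.T+o['tool_pos']
E
python3 - <<'E'
from h import *
import pickle
d,o=pickle.load(open('pics/w9.pkl','rb')); P=wcloud(d,o); s=280/800
px=lambda x,y:(int(40+y*s),int(130+x*s))
for nm,p in dict(bench=(200,400),beam=(135,130),bar3top=(545,100)).items(): print(nm,P[px(*p)].round(4))
poly=np.array([(238,150),(295,112),(332,190),(325,225),(360,225),(378,295),(335,308),(300,275),(240,170)],float)*s+[130,40]
m=np.zeros(d['depth'].shape,np.uint8); cv2.fillPoly(m,[np.round(poly).astype(int)],1)
h=cv2.cvtColor(d['frame'],cv2.COLOR_RGB2HSV).astype(int); m=(m>0)&(h[...,1]>90)&(h[...,0]>12)
q=P[m]; q=q[q[:,2]>.004]; rng=np.random.default_rng(0)
for it in range(3):
    best=0
    for _ in range(3000):
        a=q[rng.choice(len(q),3,False)]; n=np.cross(a[1]-a[0],a[2]-a[0]); L=np.linalg.norm(n)
        if L<1e-5: continue
        n/=L; k=abs((q-a[0])@n)<.0012
        if k.sum()>best: best=k.sum();K=k
    f=q[K]; c=f.mean(0); V=np.linalg.svd(f-c,full_matrices=False)[2]; A=V[0]*np.sign(V[0][2]); e=(f-c)@A
    print(best,len(q),'n',V[2].round(3),'c',c.round(4),'A',A.round(3),'ends',(c+A*np.percentile(e,1)).round(4),(c+A*np.percentile(e,99)).round(4),'w',np.ptp(np.percentile((f-c)@V[1],[2,98])).round(4))
    q=q[~K]
    if len(q)<40: break
for nm,p in dict(lowL=(315,283),lowM=(345,290),lowR=(372,285),topL=(243,160),topR=(292,118),fL=(250,175)).items(): print(nm,P[px(*p)].round(4))
E
```

```text
bench [ 0.5549 -0.3133  0.001 ]
beam [ 0.4383 -0.318   0.0459]
bar3top [ 0.4431 -0.1701  0.0681]
967 1493 n [ 0.755 -0.06   0.653] c [ 0.4832 -0.2562  0.0544] A [-0.642 -0.273  0.717] ends [ 0.5148 -0.2427  0.019 ] [ 0.4587 -0.2665  0.0817] w 0.0193
338 526 n [-0.134  0.955  0.266] c [ 0.4711 -0.2481  0.0545] A [-0.663 -0.285  0.692] ends [ 0.5072 -0.2326  0.0167] [ 0.449  -0.2577  0.0776] w 0.0178
154 188 n [-0.634 -0.288  0.718] c [ 0.4527 -0.267   0.076 ] A [ 0.558 -0.813  0.166] ends [ 0.4466 -0.2581  0.0742] [ 0.4586 -0.2755  0.0778] w 0.0142
lowL [ 0.5057 -0.2566  0.0287]
lowM [ 0.5092 -0.2457  0.0253]
lowR [ 0.5082 -0.2341  0.0223]
topL [ 0.4576 -0.2743  0.0772]
topR [ 0.4442 -0.2572  0.072 ]
fL [ 0.4626 -0.2728  0.0773]
```

```bash
python3 - <<'E'
from h import *
import pickle
d,o=pickle.load(open('pics/w9.pkl','rb')); P=wcloud(d,o); h=cv2.cvtColor(d['frame'],cv2.COLOR_RGB2HSV).astype(int)
m=(h[...,1]>90)&(h[...,0]>12)&(h[...,0]<28)&(P[...,2]>.0645)&(P[...,2]<.071)&(P[...,0]<.52)&(P[...,0]>.38)
k,l=cv2.connectedComponents(m.astype(np.uint8))
for i in range(1,k):
    q=P[l==i]
    if len(q)>100: print(len(q),rect(q[:,:2]),q[:,0].max().round(4))
now([(.506,-.2425,.2,188),(.506,-.2425,.09,188),(.506,-.2425,.006,188)])
E
```

```text
1334 (array([ 433.6, -228.9]), array([68.1, 20.4]), 2.9) 0.4679
1303 (array([ 439. , -167.5]), array([68.6, 20.8]), -4.5) 0.474
1130 (array([ 446.2, -108.4]), array([68.1, 21.1]), -5.1) 0.4801
196 (array([ 459.9, -263.3]), array([33.6, 22.3]), 7.8) 0.4753
269 (array([ 482.3, -225.3]), array([20.7, 14.5]), -85.4) 0.4901
217 (array([ 494.9, -112.2]), array([21.5, 14.2]), 84.9) 0.5026
158 (array([ 490.3, -171.7]), array([20.6,  7.2]), 87.4) 0.4943
46.8167 [ 0.5509 -0.2459  0.2004] [1.7998e+02 2.0000e-02 1.7524e+02] F [ 0.2 -0.   0.4] M [ 0.11 -0.14  0.02] w 0.0365 0.0 q7 90.4
(0.506, -0.2425, 0.2, 188) -> [0.15, -0.0012, 0.0011, 0.0001, 0.0001, -0.0709]
(0.506, -0.2425, 0.09, 188) -> [0.1502, -0.0013, 0.3678, 0.0001, 0.0001, -0.0709]
(0.506, -0.2425, 0.006, 188) -> [0.1503, -0.0014, 0.6478, 0.0001, 0.0001, -0.0709]
```

Emit:
servo_tool:
  series:
    - [[0.08, -0.001, 0, 0, 0, -0.035, 0.46], [0.137, -0.006, 0, 0, 0, -0.071, 0.46], [0.137, -0.006, 0.1, 0, 0, -0.071, 0.46], [0.137, -0.006, 0.2, 0, 0, -0.071, 0.46], [0.137, -0.006, 0.3, 0, 0, -0.071, 0.46], [0.137, -0.006, 0.37, 0, 0, -0.071, 0.46], [0.137, -0.006, 0.37, 0, 0, -0.071, 0.46], [0.137, -0.006, 0.37, 0, 0, -0.071, 0.46], [0.137, -0.006, 0.37, 0, 0, -0.071, 0.46], [0.137, -0.006, 0.37, 0, 0, -0.071, 0.46]]

```text
time_s: 47.65
tool_pos: [0.5107, -0.2467, 0.091]
tool_rot: [-179.9, 0.1, -172.2]
force: [0.3, 0.2, 0.7]
grip_width: 0.0398
grasp_force: 0.0
```

```bash
python3 - <<'E'
from h import *
now([(.510,-.2415,.006,188)])
E
```

```text
47.65 [ 0.5107 -0.2467  0.091 ] [-1.7989e+02  1.5000e-01 -1.7216e+02] F [0.3 0.2 0.7] M [ 0.16 -0.15 -0.02] w 0.0398 0.0 q7 101.0
(0.51, -0.2415, 0.006, 188) -> [0.0005, 0.018, 0.2834, -0.0006, 0.0008, -0.0009]
```

Emit:
servo_tool:
  series:
    - [[0, 0.015, 0, 0, 0, 0, 0.46], [0, 0.015, 0, 0, 0, 0, 0.46], [0, 0.015, 0.07, 0, 0, 0, 0.46], [0, 0.015, 0.14, 0, 0, 0, 0.46], [0, 0.015, 0.2, 0, 0, 0, 0.46], [0, 0.015, 0.25, 0, 0, 0, 0.46], [0, 0.015, 0.27, 0, 0, 0, 0.46], [0, 0.015, 0.28, 0, 0, 0, 0.46], [0, 0.015, 0.28, 0, 0, 0, 0.46]]

```text
time_s: 48.4
tool_pos: [0.5086, -0.2422, 0.0051]
tool_rot: [180.0, 0.0, -172.2]
force: [-1.0, -0.1, -0.5]
grip_width: 0.04
grasp_force: 0.0
```

```bash
python3 - <<'E'
from h import *
now([])
E
```

```text
48.4 [ 0.5086 -0.2422  0.0051] [ 179.99    0.   -172.19] F [-1.  -0.1 -0.5] M [ 0.1  -0.11  0.03] w 0.04 0.0 q7 96.3
```

Down with no contact. Closing gently.

Emit:
servo_tool:
  series:
    - [[0, 0, 0, 0, 0, 0, 0.36], [0, 0, 0, 0, 0, 0, 0.3], [0, 0, 0, 0, 0, 0, 0.25], [0, 0, 0, 0, 0, 0, 0.2], [0, 0, 0, 0, 0, 0, 0.15], [0, 0, 0, 0, 0, 0, 0.15], [0, 0, 0, 0, 0, 0, 0.15], [0, 0, 0, 0, 0, 0, 0.15]]
  grip_force: 20

```text
time_s: 49.07
tool_pos: [0.5091, -0.2428, 0.0053]
tool_rot: [-180.0, 0.1, -172.2]
force: [3.7, -2.0, -1.0]
grip_width: 0.0209
grasp_force: 19.4
```

```bash
python3 - <<'E'
from look import *
now([]); scan('scene','s10')
E
```

```text
49.0667 [ 0.5091 -0.2428  0.0053] [-1.7995e+02  7.0000e-02 -1.7220e+02] F [ 3.7 -2.  -1. ] M [-0.13 -0.73  0.09] w 0.0209 19.4 q7 96.3
brass 115 [196. 135.] (array([ 417.6, -228. ]), array([38.6, 20.8]), 4.4) z [52.2 66.3 68.4]
brass 173 [218. 148.] (array([ 449.2, -164.8]), array([89.9, 19.2]), -2.8) z [32.1 65.1 68.3]
brass 353 [237. 158.] (array([ 456.1, -115.5]), array([91.5, 37.5]), -5.6) z [40.3 66.3 68.6]
brass 625 [338. 305.] (array([749.8, 177.7]), array([70.5, 30.5]), 0.9) z [15.4 19.  39.3]
keybar 61 [214. 151.] (array([ 496.2, -150.6]), array([72.1, 10.1]), 12.3) z [107.7 116.2 118.7]
keybar 428 [178. 220.] (array([ 676. , -170.3]), array([75.7, 21.5]), -39.7) z [102.9 113.  115.3]
```

Emit:
servo_tool:
  series:
    - [[-0.02, -0.004, 0, 0, 0, 0, 0.15], [-0.04, -0.008, 0, 0, 0, 0, 0.15], [-0.06, -0.012, 0, 0, 0, 0, 0.15], [-0.08, -0.016, 0, 0, 0, 0, 0.15], [-0.1, -0.02, 0, 0, 0, 0, 0.15], [-0.12, -0.025, 0, 0, 0, 0, 0.15], [-0.14, -0.03, 0, 0, 0, 0, 0.15], [-0.16, -0.034, 0, 0, 0, 0, 0.15], [-0.18, -0.038, 0, 0, 0, 0, 0.15], [-0.2, -0.042, 0, 0, 0, 0, 0.15], [-0.22, -0.046, 0, 0, 0, 0, 0.15], [-0.24, -0.05, 0, 0, 0, 0, 0.15]]
  grip_force: 12

```text
time_s: 50.12
tool_pos: [0.5825, -0.2475, 0.0049]
tool_rot: [-180.0, 0.0, -172.2]
force: [-0.6, -0.4, -2.6]
grip_width: 0.0203
grasp_force: 12.0
```

```bash
python3 - <<'E'
from look import *
o=now([]); scan('top','t11'); print('--'); a=scan('scene','s11')
d=eyes.read_camera('wrist'); pickle.dump((d,o),open('pics/w11.pkl','wb'))
P=wcloud(d,o); h=cv2.cvtColor(d['frame'],cv2.COLOR_RGB2HSV).astype(int)
m=(h[...,1]>90)&(h[...,0]>12)&(h[...,0]<28)&(P[...,2]>.005)&(P[...,0]<.6)&(P[...,0]>.485)&(P[...,1]<-.2)&(P[...,1]>-.34)&(P[...,2]<.09)
q=P[m]; print(len(q)); 
for x in np.arange(.49,.6,.01):
    s=q[abs(q[:,0]-x)<.005]
    if len(s)>5: print(round(x,3),s[:,1].min().round(3),s[:,1].max().round(3),'z',np.percentile(s[:,2],[5,95]).round(3))
E
```

```text
50.1167 [ 0.5825 -0.2475  0.0049] [-180.     0.  -172.2] F [-0.6 -0.4 -2.6] M [ 0.12 -0.13 -0.01] w 0.0203 12.0 q7 94.0
brass 372 [175. 109.] (array([751.8, 175.3]), array([71.2, 30.4]), 1.1) z [13.9 19.6 39.8]
brass 108 [353. 190.] (array([ 532.9, -255.3]), array([36.5, 19.9]), 7.5) z [48.7 67.2 74.4]
brass 333 [293. 224.] (array([ 458.4, -109.3]), array([89.2, 20.6]), -4.8) z [57.9 67.  69.6]
brass 358 [318. 226.] (array([ 450.7, -168.4]), array([89.8, 20.3]), -4.5) z [56.4 67.  69.7]
brass 372 [343. 228.] (array([ 445.4, -227.9]), array([89.4, 20.3]), 3.4) z [54.1 66.9 69.4]
keybar 298 [320. 127.] (array([ 676.7, -172.2]), array([76.5, 19.5]), -40.0) z [110.6 113.9 116.3]
--
brass 343 [192. 146.] (array([ 445.1, -236. ]), array([90.9, 40.6]), 3.8) z [45.3 65.9 68. ]
brass 355 [214. 152.] (array([ 448.8, -175.8]), array([92.3, 39.6]), -4.2) z [47.  65.7 68.3]
brass 350 [237. 158.] (array([ 455.6, -115.9]), array([93.2, 37.9]), -5.0) z [40.  66.1 68.5]
brass 629 [338. 305.] (array([749.8, 177.7]), array([70.9, 30.5]), 0.3) z [15.4 18.9 38.8]
keybar 433 [178. 220.] (array([ 675.8, -170.6]), array([75.8, 21.7]), -40.9) z [101.7 112.9 115.3]
8534
0.49 -0.236 -0.215 z [0.05  0.069]
0.51 -0.267 -0.248 z [0.068 0.071]
0.52 -0.268 -0.246 z [0.07  0.079]
0.53 -0.266 -0.245 z [0.076 0.082]
0.54 -0.265 -0.201 z [0.065 0.076]
0.55 -0.295 -0.238 z [0.054 0.088]
0.56 -0.339 -0.236 z [0.043 0.084]
0.57 -0.27 -0.229 z [0.009 0.043]
0.58 -0.328 -0.233 z [0.02  0.074]
0.59 -0.262 -0.232 z [0.018 0.06 ]
```

Emit:
servo_tool:
  series:
    - [[0, 0, 0, 0, 0, 0, 0.15], [0, 0, 0, 0, 0, 0, 0.15], [0, 0, 0, 0, 0, 0, 0.15], [0, 0, 0, 0, 0, 0, 0.15], [0, 0, 0, 0, 0, 0, 0.15], [0, 0, 0, 0, 0, 0, 0.15], [0, 0, 0, 0, 0, 0, 0.15], [0, 0, 0, 0, 0, 0, 0.15]]
  grip_force: 3

```text
time_s: 50.93
tool_pos: [0.5816, -0.2477, 0.0052]
tool_rot: [-180.0, -0.0, -172.2]
force: [-3.6, 0.1, 3.5]
grip_width: 0.0202
grasp_force: 3.0
```

Emit:
servo_tool:
  series:
    - [[0, 0, 0, 0, 0, 0, 0.25], [0, 0, 0, 0, 0, 0, 0.26], [0, 0, 0, 0, 0, 0, 0.27], [0, 0, 0, 0, 0, 0, 0.28], [0, 0, 0, 0, 0, 0, 0.36], [0, 0, 0, 0, 0, 0, 0.42], [0, 0, 0, 0, 0, 0, 0.42]]

```text
time_s: 51.52
tool_pos: [0.5819, -0.2474, 0.005]
tool_rot: [-180.0, 0.0, -172.2]
force: [-1.1, -0.1, -1.1]
grip_width: 0.0339
grasp_force: 0.0
```

Emit:
servo_tool:
  series:
    - [[0, 0, -0.1, 0, 0, 0, 0.42], [0, 0, -0.2, 0, 0, 0, 0.42], [0, 0, -0.3, 0, 0, 0, 0.42], [0, 0, -0.4, 0, 0, 0, 0.42], [0, 0, -0.5, 0, 0, 0, 0.42], [0, 0, -0.6, 0, 0, 0, 0.42], [0, 0, -0.6, 0, 0, 0, 0.42], [0, 0, -0.6, 0, 0, 0, 0.42], [0, 0, -0.6, 0, 0, 0, 0.42]]

```text
time_s: 52.27
tool_pos: [0.5814, -0.2475, 0.1844]
tool_rot: [-180.0, -0.1, -172.2]
force: [-0.1, 0.8, -0.4]
grip_width: 0.0365
grasp_force: 0.0
```

```bash
cat >> look.py <<'E'
def wtops(tag,x=(.38,.62),y=(-.36,-.05)):
    from cell import get_obs
    o=get_obs(); d=eyes.read_camera('wrist'); pickle.dump((d,o),open(f'pics/{tag}.pkl','wb')); P=wcloud(d,o); h=cv2.cvtColor(d['frame'],cv2.COLOR_RGB2HSV).astype(int)
    m=(h[...,1]>90)&(h[...,0]>12)&(h[...,0]<28)&(h[...,2]>90)&(P[...,2]>.010)&(P[...,0]>x[0])&(P[...,0]<x[1])&(P[...,1]>y[0])&(P[...,1]<y[1])
    k,l=cv2.connectedComponents(m.astype(np.uint8))
    for i in range(1,k):
        q=P[l==i]
        if len(q)>200:
            t=np.percentile(q[:,2],90); g=q[q[:,2]>t-.004]; print('w',len(q),rect(g[:,:2]),'z',np.percentile(q[:,2],[5,50,95]).round(4))
    cv2.imwrite(f'pics/{tag}.png',cv2.resize(d['frame'][:,:,::-1],(768,576)))
E
python3 - <<'E'
from look import *
o=now([]); scan('top','t12'); wtops('w12')
E
```

```text
52.2667 [ 0.5814 -0.2475  0.1844] [-1.7999e+02 -5.0000e-02 -1.7221e+02] F [-0.1  0.8 -0.4] M [ 0.12 -0.09 -0.02] w 0.0365 0.0 q7 100.0
brass 375 [175. 109.] (array([751.6, 175.4]), array([70.9, 30.7]), 0.9) z [12.2 19.4 40. ]
brass 245 [349. 194.] (array([ 525.3, -256.1]), array([64.9, 20.9]), 7.6) z [11.8 21.9 24.8]
brass 334 [293. 224.] (array([ 458.5, -109.3]), array([89.1, 20.4]), -4.8) z [59.1 67.1 69.5]
brass 359 [318. 227.] (array([ 450.6, -168.5]), array([89.8, 20.8]), -4.2) z [56.3 67.  69.5]
brass 375 [343. 228.] (array([ 445.4, -227.9]), array([89.5, 20.9]), 3.6) z [53.1 66.7 69.4]
keybar 296 [320. 127.] (array([ 676.7, -172.2]), array([76.4, 19.5]), -40.0) z [110.9 114.1 116.6]
w 1486 (array([ 454.6, -232.6]), array([111.6,  33.2]), -9.5) z [0.0655 0.068  0.0693]
w 1566 (array([ 468.6, -192.7]), array([142.4,  52.4]), -39.4) z [0.0535 0.0679 0.0693]
w 1527 (array([ 482.3, -162.7]), array([186.7,  63.8]), -56.7) z [0.0509 0.0676 0.0691]
w 224 (array([ 490.8, -238.2]), array([49.6, 13.1]), -65.8) z [0.0527 0.0679 0.0692]
w 226 (array([ 479.8, -170.9]), array([20.8, 10.4]), 85.5) z [0.0507 0.0679 0.0694]
w 1158 (array([ 525.8, -256.3]), array([67.2, 19.8]), 7.6) z [0.0219 0.0232 0.0245]
w 236 (array([ 495.3, -209.8]), array([98.9, 10.8]), -82.7) z [0.0511 0.0676 0.0692]
w 323 (array([ 496.7, -180.2]), array([156.5,  16.2]), -88.5) z [0.0498 0.0675 0.0692]
w 392 (array([ 529.9, -241.1]), array([57. ,  5.7]), 30.9) z [0.2602 0.2731 0.2763]
w 246 (array([ 555. , -274.4]), array([12.9,  1.4]), 7.3) z [0.2637 0.274  0.2764]
w 3239 (array([ 552.5, -247.2]), array([72.9, 59. ]), 52.6) z [0.2796 0.2829 0.2854]
```

View pics/w12.png

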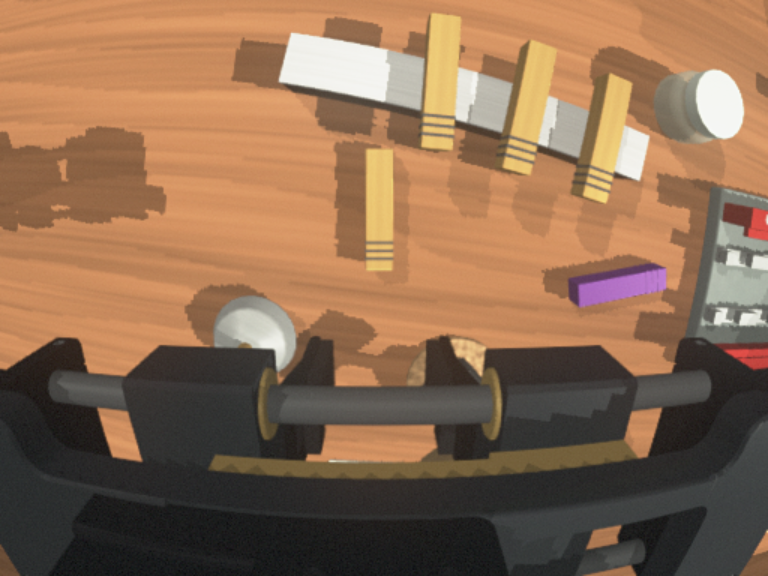

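The recovered bar now lies flat on the bench, display (379,150) to (379,270), with its centre at about (0.537, -0.255) and yaw 7.6°. The other three are still on the beam. Regrasping.

```bash
python3 - <<'E'
from h import *
now([(.537,-.2547,.1,187.6),(.537,-.2547,.005,187.6)])
E
```

```text
52.3667 [ 0.5809 -0.2474  0.1834] [ 1.7994e+02 -1.3000e-01 -1.7220e+02] F [ 0.1  0.4 -0.2] M [ 0.13 -0.13 -0.01] w 0.0367 0.0 q7 100.0
(0.537, -0.2547, 0.1, 187.6) -> [0.1476, -0.0045, 0.2784, 0.0003, -0.0007, 0.0011]
(0.537, -0.2547, 0.005, 187.6) -> [0.1469, -0.0049, 0.595, 0.0003, -0.0007, 0.0011]
```

Emit:
servo_tool:
  series:
    - [[0.05, 0, 0.05, 0, 0, 0, 0.42], [0.1, 0, 0.15, 0, 0, 0, 0.42], [0.147, -0.003, 0.25, 0, 0, 0, 0.42], [0.147, -0.003, 0.3, 0, 0, 0, 0.42], [0.147, -0.003, 0.3, 0, 0, 0, 0.42], [0.147, -0.003, 0.3, 0, 0, 0, 0.42], [0.147, -0.003, 0.3, 0, 0, 0, 0.42], [0.147, -0.003, 0.3, 0, 0, 0, 0.42]]
  grip_force: 30

```text
time_s: 53.03
tool_pos: [0.5404, -0.254, 0.0968]
tool_rot: [-179.9, 0.2, -172.1]
force: [0.2, -1.3, 0.1]
grip_width: 0.0364
grasp_force: 0.0
```

```bash
python3 - <<'E'
from h import *
now([(.537,-.2547,.005,187.6)])
E
```

```text
53.0333 [ 0.5404 -0.254   0.0968] [-1.7994e+02  1.7000e-01 -1.7215e+02] F [ 0.2 -1.3  0.1] M [ 0.1  -0.18  0.07] w 0.0364 0.0 q7 100.1
(0.537, -0.2547, 0.005, 187.6) -> [0.0123, -0.0005, 0.3061, -0.0003, 0.001, 0.0014]
```

Emit:
servo_tool:
  series:
    - [[0.008, 0, 0.07, 0, 0, 0, 0.42], [0.008, 0, 0.14, 0, 0, 0, 0.42], [0.008, 0, 0.21, 0, 0, 0, 0.42], [0.008, 0, 0.27, 0, 0, 0, 0.42], [0.008, 0, 0.3, 0, 0, 0, 0.42], [0.008, 0, 0.305, 0, 0, 0, 0.42], [0.008, 0, 0.305, 0, 0, 0, 0.42], [0.008, 0, 0.305, 0, 0, 0, 0.15], [0.008, 0, 0.305, 0, 0, 0, 0.15], [0.008, 0, 0.305, 0, 0, 0, 0.15], [0.008, 0, 0.305, 0, 0, 0, 0.15], [0.008, 0, 0.305, 0, 0, 0, 0.15]]

```text
time_s: 54.03
tool_pos: [0.5365, -0.2547, 0.0045]
tool_rot: [-180.0, 0.1, -172.2]
force: [-0.5, 1.5, 4.1]
grip_width: 0.0195
grasp_force: 30.0
```

Emit:
servo_tool:
  series:
    - [[0, 0, 0, 0, 0, 0, 0.15], [0, 0, -0.03, 0, 0, 0, 0.15], [0, 0, -0.1, 0, 0, 0, 0.15], [0, 0, -0.2, 0, 0, 0, 0.15], [0, 0, -0.3, 0, 0, 0, 0.15], [0, 0, -0.38, 0, 0, 0, 0.15], [0, 0, -0.4, 0, 0, 0, 0.15], [0, 0, -0.4, 0, 0, 0, 0.15], [0, 0, -0.4, 0, 0, 0, 0.15]]

```text
time_s: 54.78
tool_pos: [0.5349, -0.2548, 0.1223]
tool_rot: [180.0, -0.1, -172.2]
force: [-0.1, -0.0, -2.9]
grip_width: 0.0194
grasp_force: 30.0
```

```bash
python3 - <<'E'
from h import *
now([(.4408,-.289,.12,175),(.4408,-.289,.0505,175)])
E
```

```text
54.7833 [ 0.5349 -0.2548  0.1223] [ 1.7998e+02 -1.0000e-01 -1.7222e+02] F [-0.1 -0.  -2.9] M [ 0.09 -0.11  0.01] w 0.0194 30.0 q7 101.3
(0.4408, -0.289, 0.12, 175) -> [0.3262, -0.0705, 0.0083, 0.0, -0.0006, 0.071]
(0.4408, -0.289, 0.0505, 175) -> [0.3258, -0.0706, 0.24, 0.0, -0.0006, 0.071]
```

Emit:
servo_tool:
  series:
    - [[0.08, -0.018, 0, 0, 0, 0.02, 0.15], [0.16, -0.035, 0, 0, 0, 0.04, 0.15], [0.24, -0.053, 0, 0, 0, 0.055, 0.15], [0.3, -0.066, 0, 0, 0, 0.071, 0.15], [0.326, -0.0705, 0, 0, 0, 0.071, 0.15], [0.326, -0.0705, 0, 0, 0, 0.071, 0.15], [0.326, -0.0705, 0, 0, 0, 0.071, 0.15], [0.326, -0.0705, 0, 0, 0, 0.071, 0.15], [0.326, -0.0705, 0, 0, 0, 0.071, 0.15]]

```text
time_s: 55.53
tool_pos: [0.4432, -0.2878, 0.1235]
tool_rot: [179.9, 0.1, 175.2]
force: [0.0, 0.3, -2.7]
grip_width: 0.0194
grasp_force: 30.0
```

```bash
python3 - <<'E'
from look import *
now([(.4408,-.289,.0498,175)]); scan('scene','s13')
E
```

```text
55.5333 [ 0.4432 -0.2878  0.1235] [1.7994e+02 6.0000e-02 1.7516e+02] F [ 0.   0.3 -2.7] M [ 0.14 -0.12  0.05] w 0.0194 30.0 q7 101.4
(0.4408, -0.289, 0.0498, 175) -> [0.0078, -0.0049, 0.2457, 0.0003, 0.0003, 0.0009]
brass 340 [192. 146.] (array([ 444.7, -236.1]), array([90.7, 40.8]), 4.1) z [45.6 66.  68.3]
brass 359 [214. 152.] (array([ 449. , -176.5]), array([90.7, 42.6]), -6.7) z [45.  66.  68.4]
brass 347 [237. 158.] (array([ 456.1, -115.2]), array([90.8, 36.7]), -4.7) z [46.  66.3 68.4]
brass 630 [338. 305.] (array([750.2, 177.4]), array([70.2, 30.3]), 0.7) z [15.2 18.8 39.1]
keybar 67 [162. 131.] (array([ 463.8, -276.4]), array([62.3, 17.6]), -30.4) z [119.2 124.8 129.1]
keybar 432 [178. 220.] (array([ 675.7, -170.3]), array([76. , 21.1]), -40.0) z [102.3 113.  115.1]
```

Emit:
servo_tool:
  series:
    - [[0.005, -0.002, 0.06, 0, 0, 0, 0.15], [0.005, -0.002, 0.13, 0, 0, 0, 0.15], [0.005, -0.002, 0.19, 0, 0, 0, 0.15], [0.005, -0.002, 0.22, 0, 0, 0, 0.15], [0.005, -0.002, 0.235, 0, 0, 0, 0.15], [0.005, -0.002, 0.242, 0, 0, 0, 0.15], [0.005, -0.002, 0.247, 0, 0, 0, 0.15], [0.005, -0.002, 0.249, 0, 0, 0, 0.15], [0.005, -0.002, 0.249, 0, 0, 0, 0.15]]

```text
time_s: 56.33
tool_pos: [0.4409, -0.2897, 0.0496]
tool_rot: [-179.9, 0.1, 175.0]
force: [-0.1, -0.2, -2.4]
grip_width: 0.0202
grasp_force: 30.0
```

Emit:
servo_tool:
  series:
    - [[0, 0, 0, 0, 0, 0, 0.15], [0, 0, 0, 0, 0, 0, 0.42], [0, 0, 0, 0, 0, 0, 0.42], [0, 0, 0, 0, 0, 0, 0.42], [0, 0, 0, 0, 0, 0, 0.42], [0, 0, 0, 0, 0, 0, 0.42], [0, 0, -0.03, 0, 0, 0, 0.42], [0, 0, -0.1, 0, 0, 0, 0.42], [0, 0, -0.2, 0, 0, 0, 0.42], [0, 0, -0.3, 0, 0, 0, 0.42], [0, 0, -0.4, 0, 0, 0, 0.42], [0, 0, -0.45, 0, 0, 0, 0.42]]

```text
time_s: 57.33
tool_pos: [0.4421, -0.2896, 0.188]
tool_rot: [-179.8, 0.2, 175.1]
force: [1.3, -0.0, 1.0]
grip_width: 0.0366
grasp_force: 0.0
```

Emit:
servo_tool:
  series:
    - [[-0.1, 0, -0.05, 0, 0, 0, 0.42], [-0.2, 0, -0.05, 0, 0, 0, 0.42], [-0.3, 0, -0.05, 0, 0, 0, 0.42], [-0.35, 0, -0.05, 0, 0, 0, 0.42], [-0.35, 0, -0.05, 0, 0, 0, 0.42], [-0.35, 0, -0.05, 0, 0, 0, 0.42], [-0.35, 0, -0.05, 0, 0, 0, 0.42], [-0.35, 0, -0.05, 0, 0, 0, 0.42], [-0.35, 0, -0.05, 0, 0, 0, 0.42], [-0.35, 0, -0.05, 0, 0, 0, 0.42]]

```text
time_s: 58.17
tool_pos: [0.5441, -0.299, 0.1992]
tool_rot: [-179.9, -0.0, 175.0]
force: [0.1, -0.6, -1.0]
grip_width: 0.0368
grasp_force: 0.0
```

```bash
python3 - <<'E'
from look import *
now([]); scan('top','t14'); print('--'); scan('scene','s14'); o=now([]); d=eyes.read_camera('wrist')
cv2.imwrite('pics/w14.png',cv2.resize(d['frame'][:,:,::-1],(768,576)))
E
```

```text
58.1667 [ 0.5441 -0.299   0.1992] [-1.7993e+02 -2.0000e-02  1.7496e+02] F [ 0.1 -0.6 -1. ] M [ 0.12 -0.14  0.02] w 0.0368 0.0 q7 94.1
brass 375 [175. 109.] (array([751.8, 175.5]), array([71.5, 30.1]), 0.9) z [12.4 19.6 40. ]
brass 337 [293. 224.] (array([ 458.4, -109. ]), array([89.3, 20.3]), -5.4) z [58.1 67.  69.5]
brass 360 [318. 227.] (array([ 450.6, -168.5]), array([89.9, 20.4]), -4.4) z [57.  67.  69.8]
brass 377 [343. 228.] (array([ 445.5, -228.1]), array([89.4, 20.5]), 3.6) z [53.  66.8 69.5]
brass 400 [369. 229.] (array([ 441.6, -290.2]), array([88.7, 22.1]), -4.1) z [51.2 66.7 69.5]
keybar 295 [320. 127.] (array([ 676.6, -172.1]), array([75.8, 19.5]), -39.9) z [110.8 114.  116.4]
--
brass 373 [169. 141.] (array([ 439.4, -302.2]), array([92.5, 49.6]), -4.5) z [46.7 65.3 67.9]
brass 346 [192. 146.] (array([ 444.8, -236.6]), array([92.9, 42. ]), 3.6) z [34.8 65.8 68.1]
brass 358 [214. 152.] (array([ 448.9, -176.5]), array([90.6, 41.4]), -5.5) z [44.9 65.9 68.3]
brass 349 [237. 158.] (array([ 455.7, -115.3]), array([92.2, 37. ]), -4.6) z [46.7 66.1 68.6]
brass 626 [338. 305.] (array([750. , 177.8]), array([70.2, 30.6]), 0.7) z [15.4 18.9 39. ]
keybar 429 [178. 220.] (array([ 675.5, -170.6]), array([76., 22.]), -40.7) z [102.7 113.  115.2]
58.2667 [ 0.5444 -0.2989  0.1991] [-1.7995e+02 -1.0000e-02  1.7498e+02] F [0.2 0.3 0. ] M [ 0.06 -0.09 -0.01] w 0.0366 0.0 q7 94.1
```

View pics/w14.png

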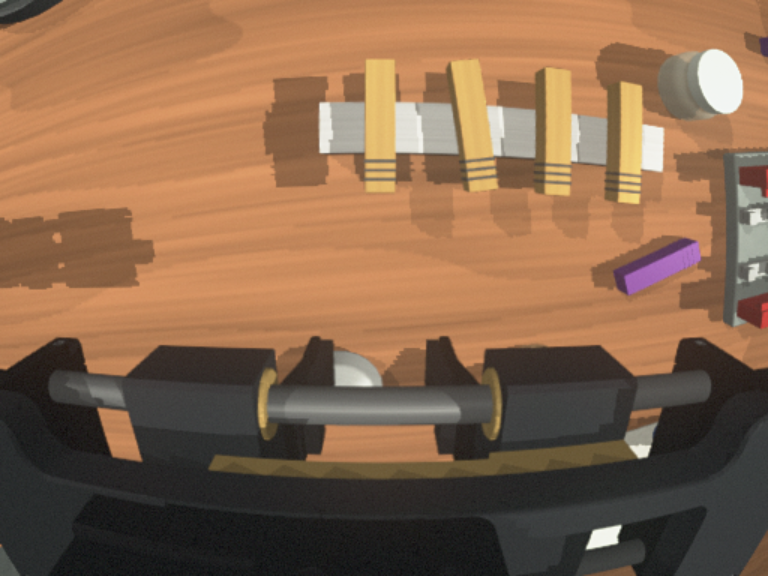

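All four bars lie level across the beam, at display x≈380, 472, 553 and 624. The second is about 9° off square, within tolerance. The key is upright on its pad, and the gripper touches nothing. Handing in.

```bash
python3 -c "
from cell import env
print(env.sign_off())"
```

```text
the job is handed in; nothing more can be done
None
```

The job is handed in: the jaws are open about 12 mm, the key stands upright on its pad, and all four bars lie crosswise on the beam, including one that was knocked off and put back; `sign_off` returned no verdict.

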